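# Hang a nesting set of carved moulds on the display hook

### The job

Put the set of three carved wooden moulds away on the display stand: hang them on its one hook by the holes in their handles, recessed fronts facing out, largest first. Slide each one gently home before hanging the next, the largest flat against the board, each smaller one nested fully into the recess of the one behind it; never force anything or let a mould drop onto the hook, whose height on the stand is not known exactly. Let go of them all and leave the other things on the table where they are.

Things in the scene. Friction and masses are not known exactly. Their poses are not given: they have to be found in the camera images.
- mould_large: largest wooden mould, standing upright. Square head 120 x 120 (y, z), 36 thick (x): front (-x) has a square recess 100 x 100, 10 deep; back flat. Flat handle 36 wide (y), 10 thick (x), in the mid-plane of the head's thickness, rises from the head's top to 220 above the table; hanging hole near its end. Origin: centre of the head's underside, z up
- mould_medium: middle one wooden mould, standing upright. Square head 94 x 94 (y, z), 36 thick (x): front (-x) has a square recess 74 x 74, 10 deep; back flat. Nests 10 deep in the largest's recess, 3 play each side. Flat handle 36 wide (y), 10 thick (x), in the mid-plane of the head's thickness, rises from the head's top to 207 above the table; hanging hole near its end. Origin: centre of the head's underside, z up
- mould_small: smallest wooden mould, standing upright. Square head 68 x 68 (y, z), 36 thick (x): front (-x) has a square recess 48 x 48, 10 deep; back flat. Nests 10 deep in the middle one's recess, 3 play each side. Flat handle 36 wide (y), 10 thick (x), in the mid-plane of the head's thickness, rises from the head's top to 194 above the table; hanging hole near its end. Origin: centre of the head's underside, z up
- mould_large_seat (a point): point of the largest mould where the hook's bar axis lies once hung: handle's mid-plane, 110 above the head's centre. Hole along x, 24 wide, from 34 below this point to a roof like an upside-down V (flanks 30 deg, apex 6 above it) that centres on the bar. Solid handle from 10 to 50 above it, to be gripped by its edges 36 apart. Axes as the mould's
- mould_medium_seat (a point): point of the middle mould where the hook's bar axis lies once hung: handle's mid-plane, 110 above the head's centre. Hole along x, 24 wide, from 34 below this point to a roof like an upside-down V (flanks 30 deg, apex 6 above it) that centres on the bar. Solid handle from 10 to 50 above it, to be gripped by its edges 36 apart. Axes as the mould's
- mould_small_seat (a point): point of the smallest mould where the hook's bar axis lies once hung: handle's mid-plane, 110 above the head's centre. Hole along x, 24 wide, from 34 below this point to a roof like an upside-down V (flanks 30 deg, apex 6 above it) that centres on the bar. Solid handle from 10 to 50 above it, to be gripped by its edges 36 apart. Axes as the mould's
- stand: dark wooden stand, fixed: upright board 60 wide, 214 tall, 16 thick; base 140 wide, 12 high, from 25 before to 105 behind the board's face. One steel hook: level round bar 10 thick, 104 long along -x, then turned up to a rounded tip 117 out, 11 above the bar's axis. Stiff: 3 mm too far can press over the 25 N allowed. Origin: at table height, middle of the board's front (-x) face
- hook_root (a point): mark on the board's front face, 200 above the table; axes as the stand's. Here the hook leaves the board, but it is clamped in an upright slot anywhere from 7 below to 7 above this mark: its true height is not measured and must be felt or seen. Hung home, seat points lie on the bar's axis, 18 (largest), 44 and 70 along -x; on a rim instead of in a recess is 10 short
- basket: round straw basket, 150 across, 55 high, bystander; origin under its centre
- pen_pot: dark wooden pot with pens, 76 across, 140 high, bystander; origin under its centre
- disc_a: flat wooden disc, 84 across, 10 thick, bystander; origin under its centre
- disc_b: flat wooden disc, 68 across, 10 thick, bystander; origin under its centre
- tags: stack of card tags 55 x 90 x 14, bystander; origin under its centre
- brush: small brush lying flat, bystander; origin at its underside
- ink_jar: small amber ink jar, 44 across, 55 high, bystander; origin under its centre
Things that resemble listed ones, but are neither listed nor needed, are in the scene too. Leave any blue or green look-alike of the mould_large alone.

How it is judged:
By the outcome, as a careful person would: the job done as asked, in the order asked, and still so for the second after the job is handed in, with the robot touching nothing.
It also fails if it takes over 72 s, if anything falls off the work surface, if the arm or the gripper's body presses on something with over 40 N, if the wrist force passes 120 N, or if a joint passes its speed limit or range.

### The arm

A 7-joint arm with a two-finger parallel gripper is mounted at the origin on the work surface. World frame = base frame: x ahead of the robot, y to its left, z up, the work surface at z = 0. Lengths are in m, angles in rad, forces in N, time in s.
With the tool pointing down it reaches from about 0.375 to 0.925 m from the base axis. Payload 3.1 kg.
Tool frame: the origin (TCP) lies at the centre of the arm's flange, where the gripper is bolted on; the fingertips stand 173 mm ahead of it and the grasp point (between the pads) lies 155 mm ahead of it (manip.grip_point_offset is the distance from the TCP to the grasp point, in m); z points along the fingers, y is the direction in which the jaws open and shut (so a half turn about z gives the same grasp; the last joint's range is limited). The gripper opens to 85 mm and grips with 20 to 120 N. Pads are 22 mm wide; open, the fingers measure 114 mm over their backs; the gripper's body (76 mm by 85 mm) begins 54 mm behind the grasp point. The pads swing forward as they close: fully open they stand 13 mm farther back than shut.
Start: joints at [1.246, 0.383, 0.044, 1.598, -0.018, 1.161, -0.05], TCP at [0.146, -0.633, 0.405] pointing down, gripper open.
Joint ranges: [-2.61, 2.61], [-0.41, 2.15], [-1.48, 1.57], [0, 2.5], [-1.57, 4.71], [0.05, 1.97], [-2.85, 2.85]. Speed limits (rad/s): [2.79, 2.79, 3.14, 3.14, 3.14, 3.14, 3.14].

### API

Orientations are given as a rotation vector (axis times angle).
In Python, from bench import monitor, vision, manip gives the robot as it stands. The module is installed in compiled form; this text tells all that it offers.
- The arm moves only by the tool drive_tool, never from a script. Its argument "plan" is a list that holds one entry, the list of rows, each a list of 6 numbers: the shift along the tool's x, y, z as a fraction of full scale, then the turn, a rotation vector about the tool's x, y, z as a fraction of full scale. In form: [[[dx, dy, dz, rx, ry, rz], ...]]. A call has 1 to 12 rows; each row shifts and turns the commanded pose from where the row before left it, along the tool's axes as they then stand; what a row does not reach is not made up. Full scale, the value 1, is 30 mm for a shift and 5 degrees for a turn. A row lasts 1/10 s, in which the tool goes at most 50 mm and 8.59 degrees, less where a joint would pass 70% of its speed; a pose out of reach is approached as far as the arm can. A call with a number of a shift or a turn outside -1 to 1 is refused whole. A call with a gripper value outside its range is refused whole. "hand" is the gripper command: -1 is fully open, 1 is shut, values between are in proportion, set as the call begins (left out, the last holds). The fingers move at their own pace and stop on an object; the grip force is fixed at half the most. Time passes only in rows, so rows that do not move let the fingers close. It gives the time, the measured TCP pose, the force and the opening at its end, in the units of the state.
- monitor.get_obs(): the state, without advancing time (a new reading comes with each control period).
- vision.grab_frame(name): name is "scene" or "top"; returns a dict with "frame" (420x560x3 uint8, red, green, blue), "fx", "fy", "cx", "cy" (pixels), "k1" (the pictures are not rectified: a ray, as slopes to the right and down, at radius r is drawn at 1 + k1 r^2 times it, then the intrinsics apply), "R" (3x3) and "t" (3): a world point X has camera coordinates R X + t. Camera axes: x right, y down, z forward; pixel columns grow to the right and rows downward; lengths in m; the calibration is good to about 2 mm. A picture is of the moment at which its call begins. There is no depth.
- manip.close_job(): hands the job in, once; it reports no verdict.
Trained networks look in a picture, given as the dict that the camera call returned (one of the last four; its "shot" number tells which), for a name from the list of things; names that differ only in an ending like _2 or _b are one class to them, and where a whole thing is asked for, a point or a joint stands for the part that bears it (a point fixed in the world has none). Each returns a list of dicts, best first, with "conf" (0 to 1); they miss things now and then, are a little off and sometimes report something else, mostly with a low value. They report only what shows in the picture. A call takes as long as a camera call. They do not tell look-alikes from the thing itself.
- vision.search_frame(thing, picture): "extent" ([left, top, right, bottom] in pixels, round what is visible of it).
- vision.landmark_of(thing, picture): "at" ([row, column] in pixels: a listed point, or the origin of a listed thing).
The state is a dict: "time": time; "joints": joint angles; "qvel": joint speeds; "joint_torque": joint torques, N m; "position": TCP position; "orientation": TCP orientation; "wrist_force": force on the tool from outside, world axes, zero at the start; "wrist_torque": the same for the moment, N m; "grip_width": opening from 0.0 (shut) to 1.0 (fully open).
Only numpy, scipy, OpenCV 4.12 (cv2) and the standard library are available. Lean on these libraries where they do the work, as an engineer would, in place of code of your own. Each camera call takes 0.05 s, during which the arm holds its last target.

## Working session

There is one attempt and no reset: what is moved stays moved. The work goes in short steps, Python scripts to look and compute and a tool call to move; the robot and the scene stay as the last step left them, time stands still between calls to the robot, and variables do not carry over. Pictures are saved under pics/ and viewed, and the job is handed in when it is done.

Besides the shell and the picture viewer there is one more tool, called after "Emit:" as name(argument=value, ...) on one line, values as JSON. drive_tool: Moves the arm, as the interface text tells. Shift numbers are shares of 30 mm and turn numbers shares of 5 degrees, none past 1 either way. Its arguments: {"type":"object","properties":{"plan":{"type":"array"},"hand":{"type":"number"}},"required":["plan"]}

```bash
ls; mkdir -p pics; cat > shot.py <<'E'
import cv2,sys,numpy as np
from bench import monitor, vision, manip
def shot(n,name):
    p=vision.grab_frame(n); cv2.imwrite(f'pics/{name}.png',cv2.cvtColor(p['frame'],cv2.COLOR_RGB2BGR)); return p
E
python3 - <<'E'
from shot import *
print(monitor.get_obs(), manip.grip_point_offset)
ps={n:shot(n,n+'0') for n in('scene','top')}
for n,p in ps.items():
    print({k:v for k,v in p.items() if k!='frame'})
    for th in ['mould_large','mould_medium','mould_small','stand']:
        print(n,th,vision.search_frame(th,p))
        print('  lm',vision.landmark_of(th,p))
E
```

```text
pics
{'time': 0.0, 'joints': array([ 1.24619829,  0.38383017,  0.04382442,  1.59958705, -0.01790823,
        1.16121029, -0.0499236 ]), 'qvel': array([ 1.01367984e-03, -8.88582491e-04, -7.26462498e-04,  1.60372407e-03,
       -1.04979729e-03, -1.68491181e-05,  5.60169568e-04]), 'joint_torque': array([-1.85708718e-04, -4.33470690e+01,  1.02430187e+00, -2.49517000e+01,
        1.04037265e-02,  1.13789181e-02, -1.66390848e-06]), 'position': array([ 0.14607098, -0.63286702,  0.40328348]), 'orientation': array([-3.11881305e+00, -3.55291324e-01,  6.72486478e-04]), 'wrist_force': array([-0.45947653, -0.02102772, -0.37322919]), 'wrist_torque': array([ 0.00020742, -0.01291924,  0.01123095]), 'grip_width': 1.0013418739691544} 0.1547
{'fx': 492.86845033170994, 'fy': 492.86845033170994, 'cx': 279.17093921118885, 'cy': 211.20350974724667, 'k1': 0.03442997151992464, 'R': array([[-0.31859523,  0.94787284,  0.00584391],
       [ 0.74355451,  0.25373481, -0.61866415],
       [-0.58789775, -0.19275818, -0.78563383]]), 't': array([ 0.16030913, -0.29819087,  1.74427287]), 'shot': 1}
scene mould_large [{
[... 1403 characters left out ...]
418.4, 340.2], 'conf': 0.72}, {'extent': [418.8, 191.9, 473.9, 225.9], 'conf': 0.63}]
  lm [{'at': [191.1, 323.0], 'conf': 0.83}, {'at': [328.4, 381.5], 'conf': 0.83}, {'at': [214.6, 436.3], 'conf': 0.81}]
top mould_medium [{'extent': [330.3, 231.1, 365.8, 253.3], 'conf': 0.7}]
  lm [{'at': [246.1, 344.5], 'conf': 0.94}, {'at': [236.6, 298.0], 'conf': 0.31}]
top mould_small [{'extent': [375.1, 192.9, 404.7, 219.6], 'conf': 0.61}, {'extent': [237.9, 139.9, 280.7, 193.8], 'conf': 0.28}]
  lm [{'at': [211.6, 382.4], 'conf': 0.82}]
top stand [{'extent': [230.8, 139.3, 281.2, 197.0], 'conf': 0.95}, {'extent': [387.4, 276.4, 420.0, 297.4], 'conf': 0.53}]
  lm [{'at': [174.5, 258.7], 'conf': 0.58}]
```

View pictures.

View pics/scene0.png

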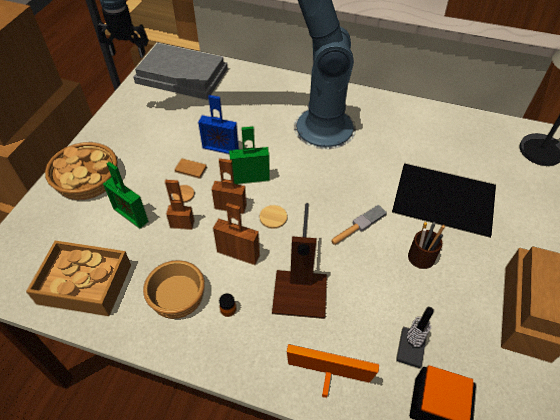

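View pics/top0.png

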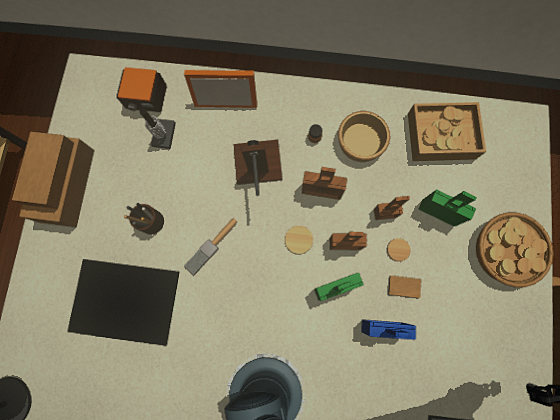

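```bash
python3 - <<'E'
import cv2
a=cv2.imread('pics/scene0.png')[80:330,90:350]; cv2.imwrite('pics/sc_zoom.png',cv2.resize(a,(624,600),interpolation=cv2.INTER_CUBIC))
a=cv2.imread('pics/top0.png')[120:360,215:485]; cv2.imwrite('pics/top_zoom.png',cv2.resize(a,(675,600),interpolation=cv2.INTER_CUBIC))
E
```

```text
(no output)
```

View pics/sc_zoom.png

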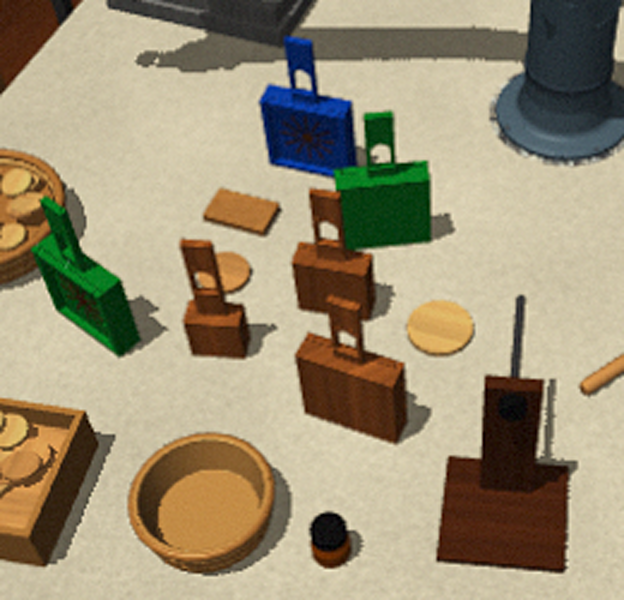

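View pics/top_zoom.png

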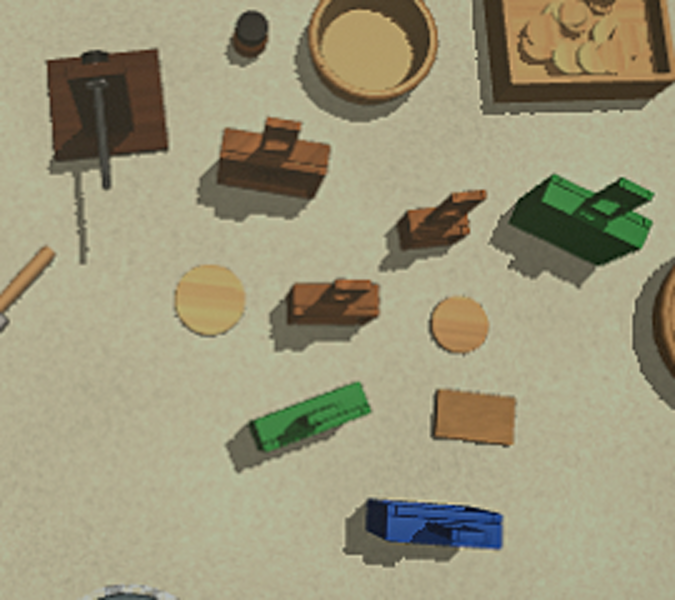

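```bash
cat > geo.py <<'E'
import numpy as np, cv2, pickle
def proj(p,X):
    X=np.atleast_2d(X); c=X@p['R'].T+p['t']; s=c[:,:2]/c[:,2:]; r2=(s**2).sum(1,keepdims=True)
    s=s*(1+p['k1']*r2); return np.c_[s[:,0]*p['fx']+p['cx'],s[:,1]*p['fy']+p['cy']]
def ray(p,u,v):
    d=np.array([(u-p['cx'])/p['fx'],(v-p['cy'])/p['fy']]); s=d.copy()
    for _ in range(20): s=d/(1+p['k1']*(s@s))
    return -p['R'].T@p['t'], p['R'].T@np.array([s[0],s[1],1])
def onz(p,u,v,z):
    o,d=ray(p,u,v); return o+d*(z-o[2])/d[2]
def box(x0,x1,y0,y1,z0,z1): return np.array([[x,y,z] for x in(x0,x1) for y in(y0,y1) for z in(z0,z1)])
def pose(P,q):
    c,s=np.cos(q[2]),np.sin(q[2]); return P@np.array([[c,s,0],[-s,c,0],[0,0,1]])+[q[0],q[1],0]
H={'l':(.12,.22),'m':(.094,.207),'s':(.068,.194)}
def mould(k):
    w,t=H[k]; seat=w/2+.11
    hd=box(-.018,.018,-w/2,w/2,0,w)
    parts=[hd,box(-.005,.005,-.018,-.012,w,t),box(-.005,.005,.012,.018,w,t),box(-.005,.005,-.018,.018,seat+.008,t),box(-.005,.005,-.018,.018,w,max(w,seat-.034))]
    return parts
STAND=[box(0,.016,-.03,.03,0,.214),box(-.025,.105,-.07,.07,0,.012)]
def cover(p,parts,roi,ss=6):
    x0,y0,x1,y1=roi; m=np.zeros(((y1-y0)*ss,(x1-x0)*ss),np.uint8)
    for P in parts:
        h=cv2.convexHull(((proj(p,P)-[x0-.5,y0-.5])*ss-.5).astype(np.float32))
        cv2.fillConvexPoly(m,np.round(h*16).astype(np.int32),255,shift=4)
    return cv2.resize(m,(x1-x0,y1-y0),interpolation=cv2.INTER_AREA)/255.
E
cat > fit0.py <<'E'
from shot import *; from geo import *
ps={n:shot(n,n+'1') for n in('scene','top')}
pickle.dump(ps,open('ps0.pkl','wb'))
print('l',onz(ps['scene'],238.0,255.8,0),'m',onz(ps['top'],344.5,246.1,0),onz(ps['scene'],226.2,207.8,0),'s',onz(ps['scene'],177.5,195+25,0),onz(ps['top'],382.4,211.6,0),'stand',onz(ps['top'],258.7,174.5,0))
print('l top',onz(ps['top'],323,191.1,0))
for n,p in ps.items():
    hsv=cv2.cvtColor(p['frame'],cv2.COLOR_RGB2HSV)
    for nm,(u,v) in {'scene':{'l':(237,240),'m':(228,198),'s':(180,217),'board':(302,255),'base':(300,300),'tab':(330,200),'shad':(262,257)},'top':{'l':(325,190),'m':(348,242),'s':(388,213),'base':(270,160),'board':(257,160),'tab':(400,180),'shad':(300,200)}}[n].items(): print(n,nm,hsv[v,u],p['frame'][v,u])
E
python3 fit0.py
```

```text
l [ 0.60302807 -0.09038353  0.        ] m [ 0.43458543 -0.1781458   0.        ] [ 0.45150067 -0.1891115   0.        ] s [ 0.54227693 -0.30959227  0.        ] [ 0.55213753 -0.2821171   0.        ] stand [0.62256021 0.10393521 0.        ]
l top [ 0.59393262 -0.09766894  0.        ]
scene l [ 11 197  92] [92 46 21]
scene m [ 12 190  79] [79 44 20]
scene s [ 12 211  82] [82 42 14]
scene board [ 17 255  16] [16  9  0]
scene base [  9 180  85] [85 42 25]
scene tab [ 23  51 205] [205 196 164]
scene shad [ 23  62 103] [103  97  78]
top l [15 87 53] [53 44 35]
top m [ 14 128  80] [80 59 40]
top s [ 14 117  72] [72 54 39]
top base [ 12 130  86] [86 60 42]
top board [19 74 48] [48 43 34]
top tab [ 26  48 179] [179 174 145]
top shad [ 26  50 102] [102  99  82]
```

```bash
cat > fit1.py <<'E'
from geo import *; from scipy.optimize import minimize
ps=pickle.load(open('ps0.pkl','rb'))
roi={'scene':(150,150,345,330),'top':(225,130,415,260)}
obs={};ign={}
for n,p in ps.items():
    x0,y0,x1,y1=roi[n]; f=cv2.GaussianBlur(p['frame'],(3,3),.6)[y0:y1,x0:x1]; hsv=cv2.cvtColor(f,cv2.COLOR_RGB2HSV)
    th=95 if n=='scene' else 68
    m=((hsv[...,1]>th)&(hsv[...,2]<150)&((hsv[...,0]<22))|(hsv[...,2]<62)).astype(float)
    obs[n]=m; cv2.imwrite(f'pics/m_{n}.png',cv2.resize((m*255).astype(np.uint8),None,fx=3,fy=3,interpolation=cv2.INTER_NEAREST))
q0={'l':[.598,-.094,0],'m':[.443,-.183,0],'s':[.547,-.285,0],'st':[.62,.104,0]}
models={k:mould(k) for k in 'lms'}; models['st']=STAND
def near(q):  # evaluation region: dilated
    return q
W={}
def parts(q): return [pose(P,q[k]) for k in models for P in models[k]]
def fitone(k,qa,wid):
    q=dict(qa)
    reg={}
    for n,p in ps.items():
        c=cover(p,[pose(P,q[k]) for P in models[k]],roi[n]); reg[n]=cv2.dilate((c>0.3).astype(np.uint8),np.ones((wid,wid)))>0
        other=cover(p,[pose(P,q[j]) for j in models if j!=k for P in models[j]],roi[n])
        reg[n]&=cv2.dilate((other>0).astype(np.uint8),np.ones((3,3)))==0
    def cost(v):
        e=0
        for n,p in ps.items():
            c=cover(p,[pose(P,v) for P in models[k]],roi[n]); e+=((c-obs[n])**2)[reg[n]].sum()
        return e
    v0=np.array(q[k]); 
    best=None
    for yaw in ([v0[2]] if wid<9 else np.radians([-30,-15,0,15,30])+v0[2]):
        s=np.array([v0[0],v0[1],yaw]); sim=np.array([s,s+[.01,0,0],s+[0,.01,0],s+[0,0,.15]]) if wid>=9 else np.array([s,s+[.003,0,0],s+[0,.003,0],s+[0,0,.04]])
        r=minimize(cost,s,method='Nelder-Mead',options=dict(initial_simplex=sim,xatol=1e-5,fatol=1e-3))
        if best is None or r.fun<best.fun: best=r
    return best.x,best.fun
q=q0
for wid in (15,9,7,7):
    for k in models:
        q[k],e=fitone(k,q,wid); print(wid,k,np.round(q[k][:2],4),np.degrees(q[k][2]).round(2),round(e,1))
pickle.dump(q,open('q.pkl','wb'))
for n,p in ps.items():
    x0,y0,x1,y1=roi[n]; s=4
    im=cv2.resize(cv2.cvtColor(p['frame'],cv2.COLOR_RGB2BGR)[y0:y1,x0:x1],None,fx=s,fy=s,interpolation=cv2.INTER_CUBIC)
    for P in parts(q):
        uv=(proj(p,P)-[x0-.5,y0-.5])*s-.5
        for a in range(8):
            for b in (1,2,4):
                if not a&b: cv2.line(im,tuple(np.int32(uv[a])),tuple(np.int32(uv[a|b])),(255,255,0),1)
    if n=='scene': im=im[:600]; 
    cv2.imwrite(f'pics/ov_{n}.png',im)
    print(im.shape)
E
python3 fit1.py
```

```text
15 l [ 0.5947 -0.0929] -3.13 260.1
15 m [ 0.4429 -0.1784] 6.9 314.7
15 s [ 0.5503 -0.2905] 16.66 223.6
15 st [0.6241 0.1032] 13.09 296.9
9 l [ 0.5947 -0.0929] -3.13 260.6
9 m [ 0.4429 -0.1784] 6.9 260.6
9 s [ 0.5502 -0.2907] 16.15 192.5
9 st [0.6242 0.1033] 12.99 284.9
7 l [ 0.5947 -0.0929] -3.13 260.6
7 m [ 0.4429 -0.1784] 6.9 225.6
7 s [ 0.5502 -0.2907] 16.15 191.5
7 st [0.6242 0.1033] 12.99 282.9
7 l [ 0.5947 -0.0929] -3.13 260.6
7 m [ 0.4429 -0.1784] 6.9 225.6
7 s [ 0.5502 -0.2907] 16.15 191.5
7 st [0.6242 0.1033] 12.99 282.9
(600, 780, 3)
(520, 760, 3)
```

View pics/ov_scene.png

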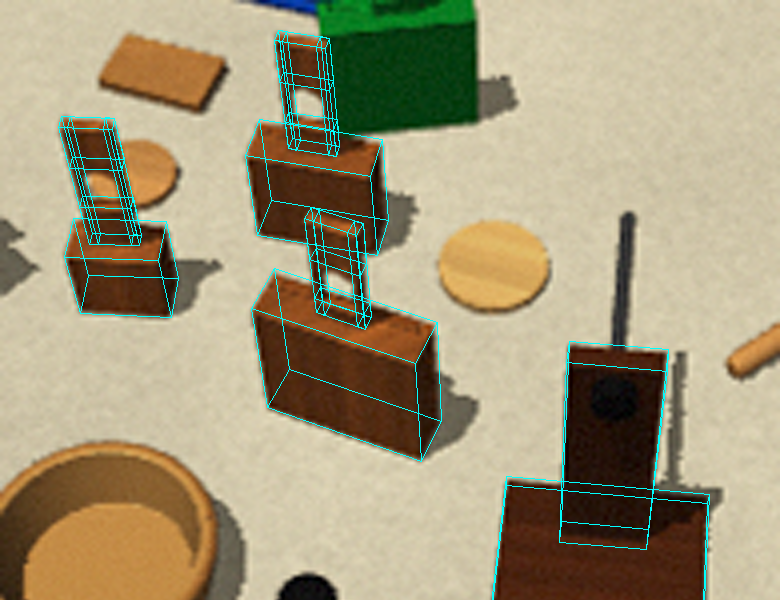

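View pics/ov_top.png

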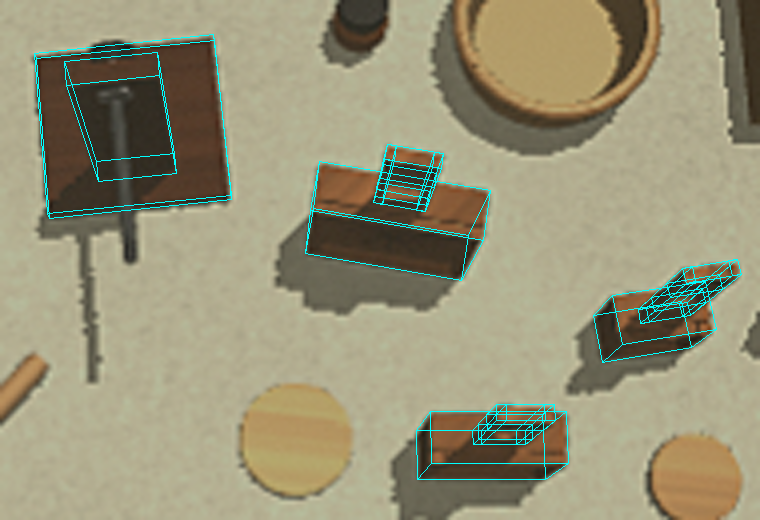

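```bash
python3 - <<'E'
import cv2
a=cv2.imread('pics/m_scene.png');b=cv2.imread('pics/m_top.png');print(a.shape,b.shape)
E
```

```text
(540, 585, 3) (390, 570, 3)
```

View pics/m_scene.png

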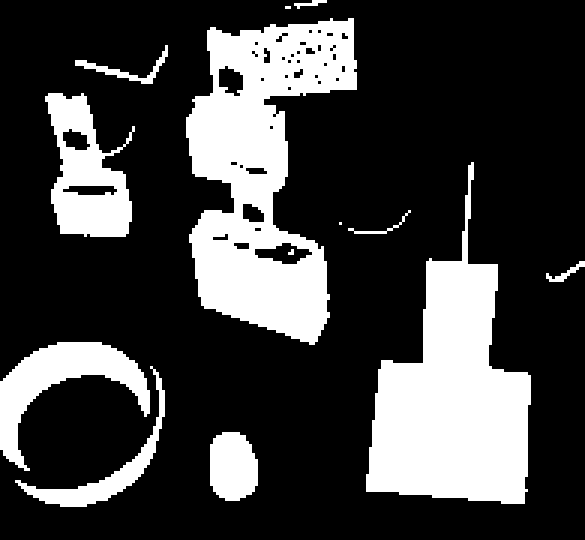

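View pics/m_top.png

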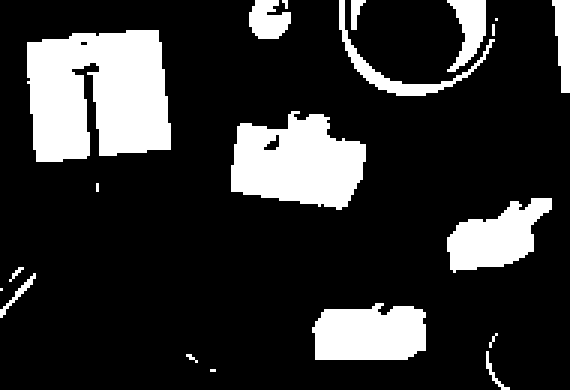

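```bash
cat > hook.py <<'E'
from geo import *
ps=pickle.load(open('ps0.pkl','rb')); q=pickle.load(open('q.pkl','rb'))['st']
for n,(x0,y0,x1,y1) in {'scene':(285,190,335,270),'top':(235,130,285,205)}.items():
    p=ps[n]; s=7; im0=cv2.resize(cv2.cvtColor(p['frame'],cv2.COLOR_RGB2BGR)[y0:y1,x0:x1],None,fx=s,fy=s,interpolation=cv2.INTER_CUBIC)
    im=im0.copy()
    for h,col in ((-.007,(255,80,80)),(0,(0,255,0)),(.007,(0,0,255))):
        z=.2+h
        P=pose(np.array([[0,0,z],[-.104,0,z],[-.112,0,z+.006],[-.117,0,z+.011],[.016,0,z],[.026,0,z]]),q)
        uv=(proj(p,P)-[x0-.5,y0-.5])*s-.5; print(n,h,proj(p,P).round(1).tolist())
        cv2.polylines(im,[np.int32(uv[:4])],False,col,1); cv2.circle(im,tuple(np.int32(uv[4])),3,col,-1)
    cv2.imwrite(f'pics/hk_{n}.png',np.hstack([im0,im]))
E
python3 hook.py
```

```text
scene -0.007 [[303.9, 240.9], [306.6, 207.9], [306.9, 204.0], [307.1, 201.3], [303.5, 246.3], [303.2, 249.8]]
scene 0 [[304.0, 239.3], [306.7, 206.2], [307.0, 202.3], [307.3, 199.6], [303.6, 244.7], [303.3, 248.1]]
scene 0.007 [[304.2, 237.6], [306.9, 204.5], [307.2, 200.6], [307.4, 197.8], [303.7, 243.1], [303.4, 246.5]]
top -0.007 [[253.6, 152.5], [257.2, 190.9], [257.3, 193.3], [257.3, 194.7], [253.1, 146.8], [252.8, 143.2]]
top 0 [[253.4, 151.6], [256.9, 190.2], [257.0, 192.6], [257.1, 194.1], [252.9, 145.8], [252.6, 142.3]]
top 0.007 [[253.2, 150.7], [256.7, 189.5], [256.8, 191.9], [256.9, 193.4], [252.7, 144.9], [252.3, 141.3]]
```

View pics/hk_scene.png

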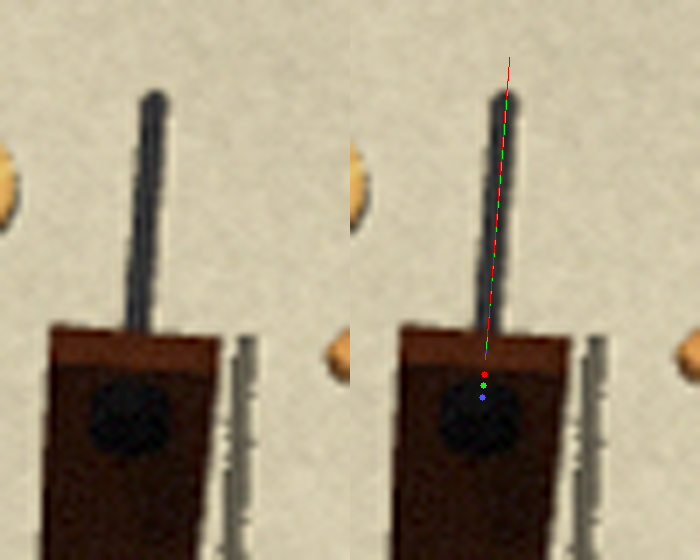

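View pics/hk_top.png

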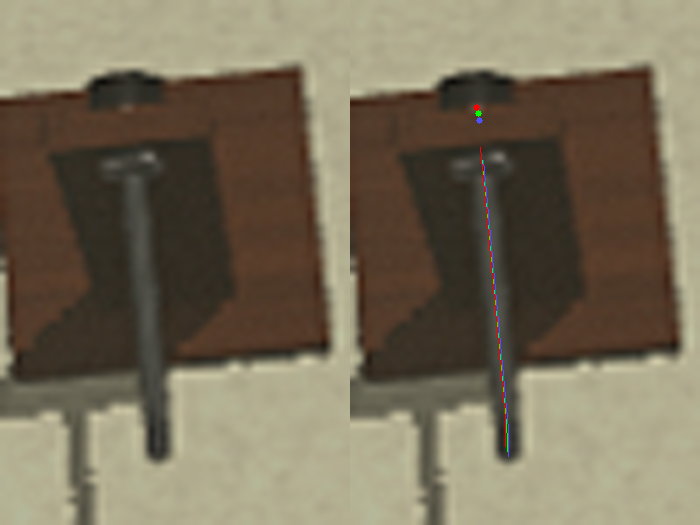

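```bash
cat > go.py <<'E'
import sys,numpy as np
from scipy.spatial.transform import Rotation as Ro
from bench import monitor
def st():
    o=monitor.get_obs(); R=Ro.from_rotvec(o['orientation']).as_matrix(); return o,R
if __name__=='__main__':
    a=[float(v) for v in sys.argv[1:]]
    o,R=st(); yaw=np.degrees(np.arctan2(R[1,0],R[0,0]))
    print('t',round(o['time'],2),'pos',o['position'].round(4),'yaw',yaw.round(2),'zaxis',R[:,2].round(4),'F',o['wrist_force'].round(1),'grip',round(o['grip_width'],3))
    if len(a)>=3:
        d=R.T@(np.array(a[:3])-o['position']); print('units',(d/.03).round(3),'mm',(d*1000).round(1))
        if len(a)>3: print('rot units',np.round(Ro.from_matrix(R.T@Ro.from_euler('z',a[3],degrees=True).as_matrix()@np.diag([1,-1,-1.])).as_rotvec()/np.radians(5),3))
E
python3 go.py .5947 -.0929 .43 -3.1
```

```text
t 1.0 pos [ 0.1461 -0.6334  0.4047] yaw 13.0 zaxis [-0.  0. -1.] F [-0.4  0.7  0.6] grip 1.001
units [ 18.62  -14.192  -0.845] mm [ 558.6 -425.7  -25.3]
rot units [-0.     0.     3.219]
```

Emit:
drive_tool(plan=[[[0.78, -0.59, -0.07, 0, 0, 0], [0.78, -0.59, -0.07, 0, 0, 0], [0.78, -0.59, -0.07, 0, 0, 0], [0.78, -0.59, -0.07, 0, 0, 0], [0.78, -0.59, -0.07, 0, 0, 0], [0.78, -0.59, -0.07, 0, 0, 0], [0.78, -0.59, -0.07, 0, 0, 0], [0.78, -0.59, -0.07, 0, 0, 0], [0.78, -0.59, -0.07, 0, 0, 0], [0.78, -0.59, -0.07, 0, 0, 0], [0.78, -0.59, -0.07, 0, 0, 0], [0.78, -0.59, -0.07, 0, 0, 0]]], hand=-1)

```text
time: 2.2
position: [0.3726, -0.3623, 0.4302]
orientation: [3.121, 0.355, 0.001]
wrist_force: [0.1, -0.4, 0.0]
grip_width: 1.003
```

```bash
python3 go.py .5947 -.0929 .43 -3.1
```

```text
t 2.2 pos [ 0.3726 -0.3623  0.4302] yaw 12.99 zaxis [ 4.e-04 -4.e-04 -1.e+00] F [ 0.1 -0.4  0. ] grip 1.003
units [ 9.231e+00 -7.085e+00  6.000e-03] mm [ 2.769e+02 -2.125e+02  2.000e-01]
rot units [ 0.005 -0.004  3.218]
```

Emit:
drive_tool(plan=[[[0.77, -0.59, 0, 0, 0, 0], [0.77, -0.59, 0, 0, 0, 0], [0.77, -0.59, 0, 0, 0, 0], [0.77, -0.59, 0, 0, 0, 0], [0.77, -0.59, 0, 0, 0, 0], [0.77, -0.59, 0, 0, 0, 0], [0.77, -0.59, 0, 0, 0, 0], [0.77, -0.59, 0, 0, 0, 0], [0.77, -0.59, 0, 0, 0, 0], [0.77, -0.59, 0, 0, 0, 0], [0.77, -0.59, 0, 0, 0, 0], [0.77, -0.59, 0, 0, 0, 0]]])

```text
time: 3.4
position: [0.595, -0.0931, 0.43]
orientation: [3.121, 0.355, 0.0]
wrist_force: [0.6, -0.1, -0.9]
grip_width: 1.002
```

Emit:
drive_tool(plan=[[[0, 0, 0, 0, 0, 1], [0, 0, 0, 0, 0, 1], [0, 0, 0, 0, 0, 1], [0, 0, 0, 0, 0, 0.22], [0, 0, 0, 0, 0, 0]]])

```text
time: 3.9
position: [0.5943, -0.094, 0.4299]
orientation: [3.14, -0.083, 0.0]
wrist_force: [-0.2, 0.8, 0.1]
grip_width: 0.995
```

```bash
python3 go.py .5947 -.0929 .355 -3.1; python3 - <<'E'
from shot import *
shot('scene','s2');shot('top','t2')
E
```

```text
t 3.9 pos [ 0.5943 -0.094   0.4299] yaw -3.04 zaxis [ 0.e+00 -1.e-04 -1.e+00] F [-0.2  0.8  0.1] grip 0.995
units [ 0.011 -0.038  2.497] mm [ 0.3 -1.1 74.9]
rot units [ 0.001 -0.     0.012]
```

View pics/s2.png

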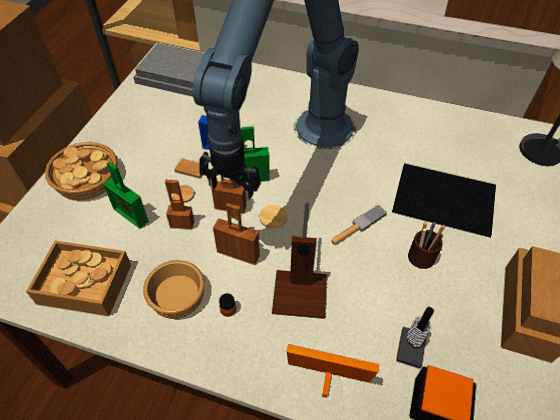

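Emit:
drive_tool(plan=[[[0, -0.04, 0.5, 0, 0, 0], [0, 0, 0.5, 0, 0, 0], [0, 0, 0.5, 0, 0, 0], [0, 0, 0.5, 0, 0, 0], [0, 0, 0.5, 0, 0, 0], [0, 0, 0, 0, 0, 0]]])

```text
time: 4.6
position: [0.593, -0.0928, 0.3511]
orientation: [-3.14, 0.085, 0.01]
wrist_force: [-0.7, 0.4, -0.2]
grip_width: 1.001
```

```bash
python3 go.py .5947 -.0929 .355 -3.1; python3 - <<'E'
from shot import *
shot('scene','s3');p=shot('top','t3')
a=cv2.imread('pics/s3.png')[140:280,170:300];b=cv2.imread('pics/t3.png')[120:260,260:390]
cv2.imwrite('pics/z3.png',np.hstack([cv2.resize(a,None,fx=3,fy=4),cv2.resize(b,None,fx=3,fy=4)]))
E
```

```text
t 4.6 pos [ 0.593  -0.0928  0.3511] yaw -3.1 zaxis [-0.0065  0.001  -1.    ] F [-0.7  0.4 -0.2] grip 1.001
units [ 0.054  0.    -0.13 ] mm [ 1.6  0.  -3.9]
rot units [-0.008  0.075  0.001]
```

View pics/z3.png

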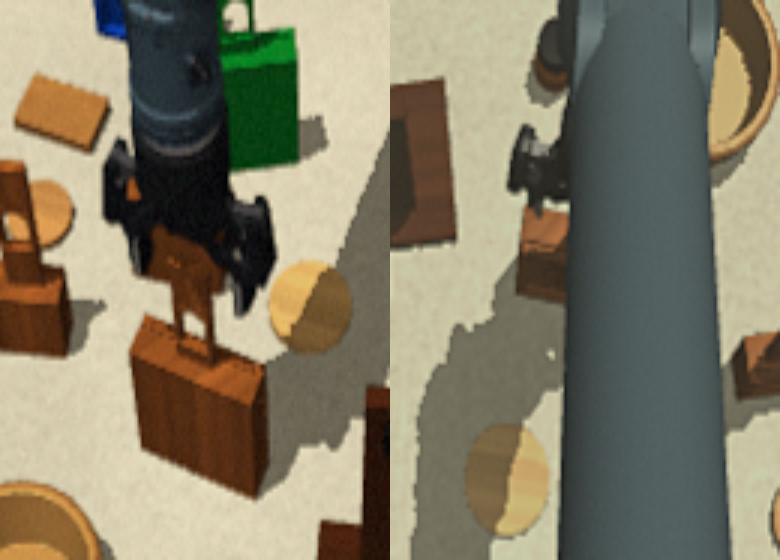

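Emit:
drive_tool(plan=[[[0, 0, 0, 0, 0, 0], [0, 0, 0, 0, 0, 0], [0, 0, 0, 0, 0, 0], [0, 0, 0, 0, 0, 0], [0, 0, 0, 0, 0, 0], [0, 0, 0, 0, 0, 0], [0, 0, 0, 0, 0, 0]]], hand=1)

```text
time: 5.4
position: [0.5949, -0.0925, 0.3559]
orientation: [-3.14, 0.085, -0.003]
wrist_force: [0.9, 1.4, 4.3]
grip_width: 0.414
```

```bash
python3 go.py .5947 -.0929 .355 -3.1; python3 -c "
from bench import monitor;print(monitor.get_obs()['joints'])"
```

```text
t 5.4 pos [ 0.5949 -0.0925  0.3559] yaw -3.09 zaxis [ 0.0022 -0.     -1.    ] F [0.9 1.4 4.3] grip 0.414
units [-0.007  0.014  0.029] mm [-0.2  0.4  0.9]
rot units [-0.001 -0.025  0.002]
[ 0.37889102  0.3659089  -0.35644977  1.748526    0.14430067  1.05061621
 -1.65227486]
```

Emit:
drive_tool(plan=[[[0, 0, -0.3, 0, 0, 0], [0, 0, -0.5, 0, 0, 0], [0, 0, -0.5, 0, 0, 0], [0, 0, -0.13, 0, 0, 0], [0, 0, 0, 0, 0, 0]]])

```text
time: 5.9
position: [0.5948, -0.0928, 0.3995]
orientation: [3.14, -0.085, 0.005]
wrist_force: [0.3, 0.5, -3.0]
grip_width: 0.411
```

```bash
python3 go.py .449 .063 .398 13
```

```text
t 5.9 pos [ 0.5948 -0.0928  0.3995] yaw -3.12 zaxis [ 3.e-03 -5.e-04 -1.e+00] F [ 0.3  0.5 -3. ] grip 0.411
units [-5.136 -4.922  0.032] mm [-154.1 -147.7    1. ]
rot units [ 0.009 -0.033 -3.223]
```

Emit:
drive_tool(plan=[[[-0.4, -0.38, 0, 0, 0, 0], [-0.64, -0.615, 0, 0, 0, 0], [-0.64, -0.615, 0, 0, 0, 0], [-0.64, -0.615, 0, 0, 0, 0], [-0.64, -0.615, 0, 0, 0, 0], [-0.64, -0.615, 0, 0, 0, 0], [-0.64, -0.615, 0, 0, 0, 0], [-0.5, -0.48, 0, 0, 0, 0], [-0.4, -0.37, 0, 0, 0, 0]]])

```text
time: 6.8
position: [0.4472, 0.0642, 0.3975]
orientation: [3.14, -0.083, -0.001]
wrist_force: [0.3, 0.7, -3.2]
grip_width: 0.415
```

Emit:
drive_tool(plan=[[[0, 0, 0, 0, 0, -0.6], [0, 0, 0, 0, 0, -0.8], [0, 0, 0, 0, 0, -0.8], [0, 0, 0, 0, 0, -0.7], [0, 0, 0, 0, 0, -0.32], [0, 0, 0, 0, 0, 0], [0, 0, 0, 0, 0, 0]]])

```text
time: 7.5
position: [0.4485, 0.0629, 0.3978]
orientation: [-3.122, -0.354, -0.0]
wrist_force: [0.3, 0.8, -3.9]
grip_width: 0.409
```

```bash
python3 go.py .449 .063 .398 13;python3 - <<'E'
from shot import *
import pickle
ps={n:shot(n,n+'4') for n in('scene','top')}
pickle.dump(ps,open('ps4.pkl','wb'))
a=cv2.imread('pics/scene4.png')[110:310,200:340];b=cv2.imread('pics/top4.png')[120:260,220:360]
cv2.imwrite('pics/z4.png',np.hstack([cv2.resize(a,(420,600)),cv2.resize(b,(380,600)) ]))
E
```

```text
t 7.5 pos [0.4485 0.0629 0.3978] yaw 12.93 zaxis [ 0.  0. -1.] F [ 0.3  0.8 -3.9] grip 0.409
units [ 0.018  0.001 -0.008] mm [ 0.6  0.  -0.2]
rot units [-0.    -0.    -0.014]
```

View pics/z4.png

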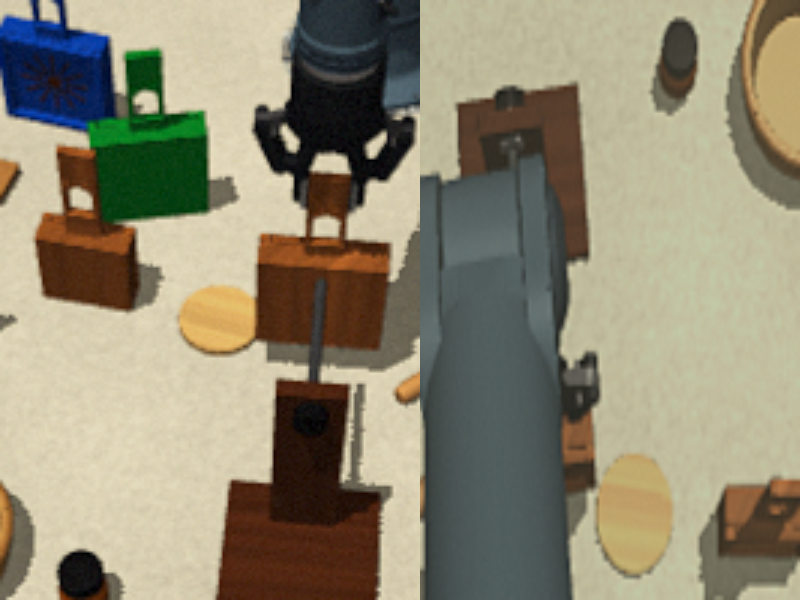

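```bash
cat > ovh.py <<'E'
# overlay of held mould: args k, pkl, tcp x y z, yaw, seatoffset
from geo import *
import sys
def ov(ps,k,pos,yaw,off,h,qst,name,x0=230,y0=140,x1=340,y1=290,s=5,n='scene'):
    p=ps[n]
    im=cv2.resize(cv2.cvtColor(p['frame'],cv2.COLOR_RGB2BGR)[y0:y1,x0:x1],None,fx=s,fy=s,interpolation=cv2.INTER_CUBIC)
    w,t=H[k]; seat=w/2+.11
    parts=[pose(P,(pos[0],pos[1],yaw))+[0,0,pos[2]-off-seat] for P in mould(k)[:2]+mould(k)[2:4]]
    z=.2+h
    for P in parts+[pose(P,qst) for P in STAND]:
        uv=(proj(p,P)-[x0-.5,y0-.5])*s-.5
        for a in range(8):
            for b in (1,2,4):
                if not a&b: cv2.line(im,tuple(np.int32(uv[a])),tuple(np.int32(uv[a|b])),(255,255,0),1)
    P=pose(np.array([[0,0,z],[-.104,0,z],[-.117,0,z+.011]]),qst); uv=(proj(p,P)-[x0-.5,y0-.5])*s-.5
    cv2.polylines(im,[np.int32(uv)],False,(0,255,0),1)
    cv2.imwrite(name,im[:600,:800])
if __name__=='__main__':
    ps=pickle.load(open(sys.argv[1],'rb')); q=pickle.load(open('q.pkl','rb'))['st']
    a=[float(v) for v in sys.argv[3:8]]
    ov(ps,sys.argv[2],a[:3],np.radians(a[3]),a[4],-.006,q,sys.argv[8],y1=260)
E
python3 ovh.py ps4.pkl l .4485 .0629 .3978 12.93 .1857 pics/o4.png
```

```text
(no output)
```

View pics/o4.png

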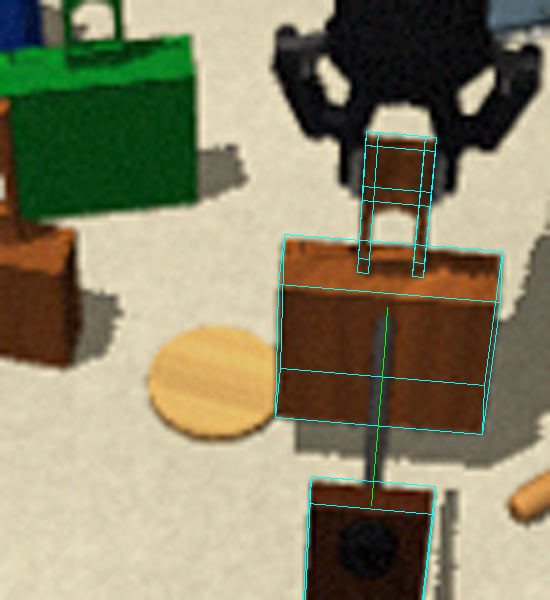

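```bash
cat > line.py <<'E'
from geo import *; from scipy.optimize import least_squares
ps=pickle.load(open('ps0.pkl','rb')); q=pickle.load(open('q.pkl','rb'))['st']
meas={}
for n,rows,c0,c1 in (('scene',range(204,236),296,316),('top',range(160,194),246,264)):
    p=ps[n]; g=p['frame'].astype(float); pts=[]
    for v in rows:
        r=g[v,c0:c1]
        if n=='scene': w=np.clip(150-r.sum(1)/3,0,None)
        else:
            # bar is grey: blue relative to red
            sat=(r[:,0]-r[:,2]); w=np.clip(12-sat,0,None) if v<182 else np.clip(110-r.mean(1),0,None)
        u0=proj(p,pose(np.array([[-.05,0,.194]]),q))[0,0]
        uu=np.arange(c0,c1); cen=c0+ (w*(uu-c0)).sum()/max(w.sum(),1e-9)
        w=w*(abs(uu-cen)<4.5)
        if w.sum()>0: pts.append(((w*uu).sum()/w.sum(),v))
    meas[n]=np.array(pts); print(n,np.round(pts[::4],1).tolist())
    P=np.polyfit(meas[n][:,1],meas[n][:,0],1); print(P, (meas[n][:,0]-np.polyval(P,meas[n][:,1])).std())
for n in meas:
    for h in(-.006,):
        A=proj(ps[n],pose(np.array([[0,0,.2+h],[-.104,0,.2+h]]),q)); print(n,A.round(2).tolist(), 'slope',(A[1,0]-A[0,0])/(A[1,1]-A[0,1]))
        P=np.polyfit(meas[n][:,1],meas[n][:,0],1); print(' meas at those rows',np.polyval(P,A[:,1]).round(2))
E
python3 line.py
```

```text
scene [[306.5, 204.0], [306.2, 208.0], [306.0, 212.0], [305.6, 216.0], [305.3, 220.0], [305.0, 224.0], [304.6, 228.0], [304.4, 232.0]]
[-7.73831557e-02  3.22324261e+02] 0.06955014441407756
top [[253.8, 160.0], [254.5, 164.0], [254.7, 168.0], [255.3, 172.0], [255.9, 176.0], [256.0, 180.0], [255.1, 184.0], [256.5, 188.0], [257.0, 192.0]]
[5.28336182e-02 2.45731720e+02] 1.2493850254494354
scene [[303.92, 240.7], [306.6, 207.64]] slope -0.08103353596119031
 meas at those rows [303.7  306.26]
top [[253.61, 152.42], [257.13, 190.76]] slope 0.09180309363722318
 meas at those rows [253.78 255.81]
```

Emit:
drive_tool(plan=[[[0.3, 0, -0.07, 0, 0, 0], [0.5, 0, 0, 0, 0, 0], [0.5, 0, 0, 0, 0, 0], [0.4, 0, 0, 0, 0, 0], [0.2, 0, 0, 0, 0, 0], [0.15, 0, 0, 0, 0, 0], [0.15, 0, 0, 0, 0, 0]]])

```text
time: 8.3
position: [0.5128, 0.0778, 0.3997]
orientation: [3.121, 0.355, -0.001]
wrist_force: [0.0, 0.4, -3.0]
grip_width: 0.415
```

Emit:
drive_tool(plan=[[[0.15, 0, 0, 0, 0, 0], [0.2, 0, 0, 0, 0, 0], [0.2, 0, 0, 0, 0, 0], [0.2, 0, 0, 0, 0, 0]]])

```text
time: 8.7
position: [0.5351, 0.083, 0.4]
orientation: [3.121, 0.355, 0.0]
wrist_force: [0.4, 0.7, -2.0]
grip_width: 0.407
```

```bash
python3 - <<'E'
from shot import *
a=cv2.imread('pics/scene4.png')
shot('scene','s5');b=cv2.imread('pics/s5.png')[130:270,230:345]
cv2.imwrite('pics/z5.png',cv2.resize(b,(493,600),interpolation=cv2.INTER_CUBIC))
E
python3 go.py
```

```text
t 8.75 pos [0.536  0.0831 0.4001] yaw 12.99 zaxis [ 1.9e-03  8.0e-04 -1.0e+00] F [ 1.   0.7 -2.7] grip 0.412
```

View pics/z5.png

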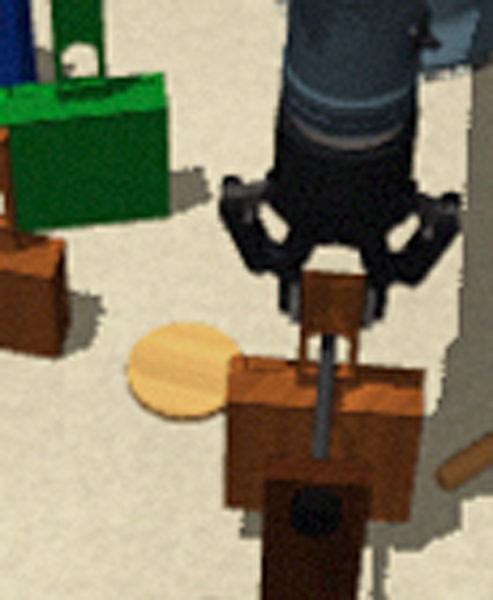

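Emit:
drive_tool(plan=[[[0, 0, 0.15, 0, 0, 0], [0, 0, 0.15, 0, 0, 0], [0, 0, 0.1, 0, 0, 0], [0, 0, 0, 0, 0, 0], [0, 0, 0, 0, 0, 0]]])

```text
time: 9.25
position: [0.5345, 0.0828, 0.3877]
orientation: [3.121, 0.356, -0.001]
wrist_force: [0.2, -0.2, -3.8]
grip_width: 0.412
```

Emit:
drive_tool(plan=[[[0, 0, 0.05, 0, 0, 0], [0, 0, 0, 0, 0, 0]]])

```text
time: 9.45
position: [0.5346, 0.0829, 0.3864]
orientation: [3.121, 0.356, 0.0]
wrist_force: [-0.5, 0.1, -3.1]
grip_width: 0.41
```

Emit:
drive_tool(plan=[[[0, 0, 0.05, 0, 0, 0], [0, 0, 0, 0, 0, 0]]])

```text
time: 9.65
position: [0.5346, 0.0829, 0.3848]
orientation: [3.121, 0.356, -0.0]
wrist_force: [0.5, -0.2, -3.7]
grip_width: 0.41
```

Emit:
drive_tool(plan=[[[0, 0, 0.05, 0, 0, 0], [0, 0, 0.0, 0, 0, 0]]])

```text
time: 9.85
position: [0.5346, 0.0829, 0.3832]
orientation: [-3.121, -0.356, 0.001]
wrist_force: [-0.5, -0.2, -2.3]
grip_width: 0.409
```

Emit:
drive_tool(plan=[[[0, 0, 0.05, 0, 0, 0], [0, 0, 0.0, 0, 0, 0]]])

```text
time: 10.05
position: [0.5346, 0.0828, 0.3816]
orientation: [-3.121, -0.356, 0.001]
wrist_force: [-0.5, -0.2, -2.9]
grip_width: 0.413
```

Emit:
drive_tool(plan=[[[0, 0, 0.04, 0, 0, 0], [0, 0, 0.0, 0, 0, 0]]])

```text
time: 10.25
position: [0.5346, 0.0828, 0.3805]
orientation: [3.121, 0.356, -0.0]
wrist_force: [-0.0, 0.0, -4.0]
grip_width: 0.408
```

Emit:
drive_tool(plan=[[[0, 0, 0.04, 0, 0, 0], [0, 0, 0.0, 0, 0, 0]]])

```text
time: 10.45
position: [0.5347, 0.0829, 0.3795]
orientation: [-3.121, -0.356, -0.0]
wrist_force: [-0.3, 0.4, -3.7]
grip_width: 0.412
```

Emit:
drive_tool(plan=[[[0, 0, 0.03, 0, 0, 0], [0, 0, 0.0, 0, 0, 0]]])

```text
time: 10.65
position: [0.5348, 0.083, 0.3793]
orientation: [3.121, 0.355, 0.001]
wrist_force: [-1.8, -0.8, 1.1]
grip_width: 0.412
```

Emit:
drive_tool(plan=[[[0, 0, 0.03, 0, 0, 0], [0, 0, 0.0, 0, 0, 0]]])

```text
time: 10.85
position: [0.5349, 0.083, 0.3791]
orientation: [3.121, 0.355, 0.001]
wrist_force: [-3.6, -1.0, 6.1]
grip_width: 0.411
```

Emit:
drive_tool(plan=[[[0, 0, -0.1, 0, 0, 0], [0.2, 0, 0, 0, 0, 0], [0.35, 0, 0, 0, 0, 0], [0.35, 0, 0, 0, 0, 0], [0.35, 0, 0, 0, 0, 0], [0.35, 0, 0, 0, 0, 0], [0.25, 0, 0, 0, 0, 0], [0.15, 0, 0, 0, 0, 0], [0.1, 0, 0, 0, 0, 0], [0, 0, 0, 0, 0, 0]]])

```text
time: 11.85
position: [0.5963, 0.0971, 0.3806]
orientation: [-3.121, -0.356, 0.0]
wrist_force: [0.3, -0.2, -4.1]
grip_width: 0.411
```

```bash
cat >> go.py <<'E'
    c,s=np.cos(np.radians(13)),np.sin(np.radians(13)); d=o['position'][:2]-[.6242,.1033]
    print('stand along %.1f lat %.1f z %.1f mm'%(1e3*(c*d[0]+s*d[1]),1e3*(c*d[1]-s*d[0]),1e3*o['position'][2]))
E
python3 go.py
```

```text
t 11.85 pos [0.5963 0.0971 0.3806] yaw 13.0 zaxis [-1.e-04  1.e-04 -1.e+00] F [ 0.3 -0.2 -4.1] grip 0.411
stand along -28.6 lat 0.3 z 380.6 mm
```

10 mm to go.

Emit:
drive_tool(plan=[[[0.1, 0, 0, 0, 0, 0], [0.1, 0, 0, 0, 0, 0], [0, 0, 0, 0, 0, 0]]])

```text
time: 12.15
position: [0.6022, 0.0984, 0.3809]
orientation: [-3.121, -0.355, -0.001]
wrist_force: [-0.4, 0.2, -3.0]
grip_width: 0.412
```

Emit:
drive_tool(plan=[[[0.05, 0, 0, 0, 0, 0], [0, 0, 0, 0, 0, 0]]])

```text
time: 12.35
position: [0.6034, 0.0988, 0.3807]
orientation: [-3.121, -0.356, -0.0]
wrist_force: [-0.3, 0.5, -3.0]
grip_width: 0.412
```

Emit:
drive_tool(plan=[[[0.05, 0, 0, 0, 0, 0], [0, 0, 0, 0, 0, 0]]])

```text
time: 12.55
position: [0.6049, 0.0991, 0.3807]
orientation: [-3.121, -0.355, -0.0]
wrist_force: [-0.5, -0.7, -2.4]
grip_width: 0.412
```

Emit:
drive_tool(plan=[[[0.03, 0, 0, 0, 0, 0], [0, 0, 0, 0, 0, 0]]])

```text
time: 12.75
position: [0.6058, 0.0993, 0.3807]
orientation: [-3.121, -0.356, -0.0]
wrist_force: [0.1, 0.2, -3.3]
grip_width: 0.409
```

Emit:
drive_tool(plan=[[[0.03, 0, 0, 0, 0, 0], [0, 0, 0, 0, 0, 0]]])

```text
time: 12.95
position: [0.6065, 0.0995, 0.3806]
orientation: [3.121, 0.355, -0.001]
wrist_force: [0.7, 0.2, -3.0]
grip_width: 0.417
```

Emit:
drive_tool(plan=[[[0.03, 0, 0, 0, 0, 0], [0, 0, 0, 0, 0, 0]]])

```text
time: 13.15
position: [0.607, 0.0996, 0.3805]
orientation: [3.121, 0.355, -0.003]
wrist_force: [-2.2, -0.4, -2.3]
grip_width: 0.41
```

Emit:
drive_tool(plan=[[[0.03, 0, 0, 0, 0, 0], [0, 0, 0, 0, 0, 0]]])

```text
time: 13.35
position: [0.6076, 0.0998, 0.3804]
orientation: [3.121, 0.355, -0.005]
wrist_force: [-5.7, -0.5, -0.6]
grip_width: 0.409
```

Emit:
drive_tool(plan=[[[-0.04, 0, 0.03, 0, 0, 0], [0, 0, 0.03, 0, 0, 0], [0, 0, 0, 0, 0, 0]]])

```text
time: 13.65
position: [0.6069, 0.0996, 0.3792]
orientation: [3.121, 0.355, -0.001]
wrist_force: [-5.4, -2.0, 0.9]
grip_width: 0.41
```

Emit:
drive_tool(plan=[[[-0.02, 0, 0, 0, 0, 0], [0, 0, 0, 0, 0, 0]]])

```text
time: 13.85
position: [0.6067, 0.0995, 0.3792]
orientation: [-3.121, -0.355, -0.001]
wrist_force: [-3.9, -0.0, 1.1]
grip_width: 0.41
```

Emit:
drive_tool(plan=[[[0, 0, 0, 0, 0, 0], [0, 0, 0, 0, 0, 0], [0, 0, 0, 0, 0, 0], [0, 0, 0, 0, 0, 0], [0, 0, 0, 0, 0, 0]]], hand=-1)

```text
time: 14.35
position: [0.6069, 0.0996, 0.3791]
orientation: [-3.121, -0.356, -0.002]
wrist_force: [0.5, 0.3, 0.3]
grip_width: 1.0
```

Emit:
drive_tool(plan=[[[0, 0, -0.3, 0, 0, 0], [0, 0, -0.6, 0, 0, 0], [0, 0, -0.8, 0, 0, 0], [0, 0, -0.8, 0, 0, 0]]])

```text
time: 14.75
position: [0.6065, 0.0996, 0.4551]
orientation: [-3.121, -0.356, -0.0]
wrist_force: [-0.2, 0.4, 0.1]
grip_width: 1.002
```

```bash
python3 go.py .4429 -.1784 .43 6.9;python3 - <<'E'
from shot import *
import pickle
ps={n:shot(n,n+'6') for n in('scene','top')}
pickle.dump(ps,open('ps6.pkl','wb'))
a=cv2.imread('pics/scene6.png')[110:330,200:350];b=cv2.imread('pics/top6.png')[120:260,220:360]
cv2.imwrite('pics/z6.png',np.hstack([cv2.resize(a,(410,600)),cv2.resize(b,(380,600)) ]))
E
```

```text
t 14.75 pos [0.6065 0.0996 0.4551] yaw 13.01 zaxis [ 1.e-04  2.e-04 -1.e+00] F [-0.2  0.4  0.1] grip 1.002
units [-7.399  7.8    0.835] mm [-222.  234.   25.]
rot units [-0.002 -0.002  1.222]
stand along -18.1 lat 0.3 z 455.1 mm
```

View pics/z6.png

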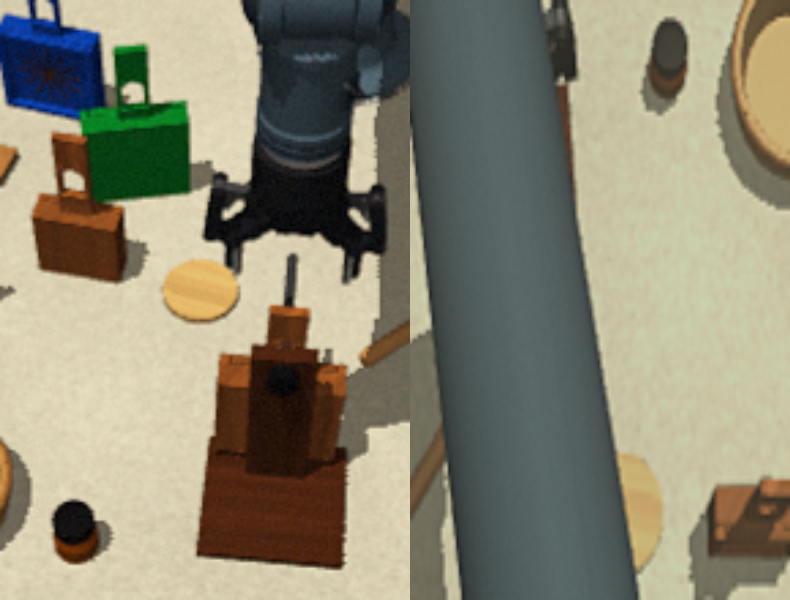

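Emit:
drive_tool(plan=[[[-0.4, 0.4, 0, 0, 0, 0], [-0.74, 0.78, 0.08, 0, 0, 0], [-0.74, 0.78, 0.08, 0, 0, 0], [-0.74, 0.78, 0.08, 0, 0, 0], [-0.74, 0.78, 0.08, 0, 0, 0], [-0.74, 0.78, 0.08, 0, 0, 0], [-0.74, 0.78, 0.08, 0, 0, 0], [-0.74, 0.78, 0.08, 0, 0, 0], [-0.74, 0.78, 0.08, 0, 0, 0.4], [-0.68, 0.72, 0.08, 0, 0, 0.5], [-0.4, 0.4, 0.08, 0, 0, 0.32], [0, 0, 0, 0, 0, 0]]])

```text
time: 16.05
position: [0.438, -0.1786, 0.4284]
orientation: [-3.136, -0.179, 0.005]
wrist_force: [0.2, 0.1, -0.0]
grip_width: 0.997
```

```bash
python3 go.py .4429 -.1784 .343 6.9
```

```text
t 16.05 pos [ 0.438  -0.1786  0.4284] yaw 6.53 zaxis [-3.4e-03  3.0e-04 -1.0e+00] F [ 0.2  0.1 -0. ] grip 0.997
units [0.171 0.013 2.847] mm [ 5.1  0.4 85.4]
rot units [-0.008  0.038 -0.073]
stand along -244.8 lat -232.8 z 428.4 mm
```

Emit:
drive_tool(plan=[[[0.15, 0.01, 0, 0, 0, -0.07], [0, 0, 0.5, 0, 0, 0], [0, 0, 0.6, 0, 0, 0], [0, 0, 0.6, 0, 0, 0], [0, 0, 0.5, 0, 0, 0], [0, 0, 0.4, 0, 0, 0], [0, 0, 0.2, 0, 0, 0], [0, 0, 0, 0, 0, 0], [0, 0, 0, 0, 0, 0]]])

```text
time: 16.95
position: [0.4457, -0.1755, 0.3464]
orientation: [3.135, 0.2, 0.002]
wrist_force: [0.1, 0.3, 0.1]
grip_width: 1.0
```

```bash
python3 go.py .4429 -.1784 .343 6.9; python3 - <<'E'
from shot import *
shot('scene','s7');shot('top','t7')
a=cv2.imread('pics/s7.png')[120:260,170:300];b=cv2.imread('pics/t7.png')[160:300,280:410]
cv2.imwrite('pics/z7.png',np.hstack([cv2.resize(a,None,fx=3,fy=4),cv2.resize(b,None,fx=3,fy=4)]))
E
```

```text
t 16.95 pos [ 0.4457 -0.1755  0.3464] yaw 7.3 zaxis [ 1.e-03 -1.e-04 -1.e+00] F [0.1 0.3 0.1] grip 1.0
units [-0.105  0.085  0.112] mm [-3.2  2.6  3.4]
rot units [ 0.003 -0.011  0.079]
stand along -236.6 lat -231.5 z 346.4 mm
```

View pics/z7.png

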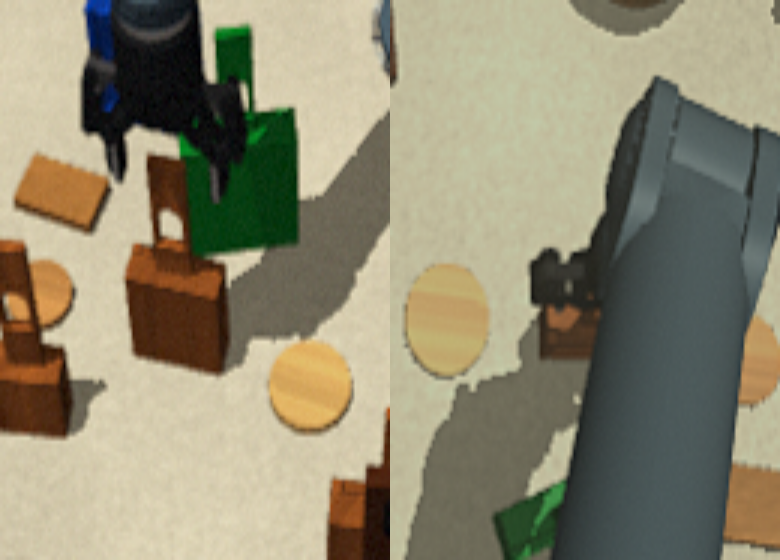

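Emit:
drive_tool(plan=[[[-0.1, 0.08, 0.11, 0, 0, 0.08], [0, 0, 0, 0, 0, 0]]])

```text
time: 17.25
position: [0.4419, -0.1791, 0.3425]
orientation: [3.136, 0.186, -0.001]
wrist_force: [-0.6, -0.5, -0.5]
grip_width: 1.001
```

Emit:
drive_tool(plan=[[[0, 0, 0, 0, 0, 0], [0, 0, 0, 0, 0, 0], [0, 0, 0, 0, 0, 0], [0, 0, 0, 0, 0, 0], [0, 0, 0, 0, 0, 0], [0, 0, 0, 0, 0, 0]]], hand=1)

```text
time: 17.85
position: [0.4427, -0.1786, 0.3429]
orientation: [3.136, 0.188, 0.001]
wrist_force: [0.4, 0.2, 1.6]
grip_width: 0.41
```

```bash
python3 go.py .4429 -.1784 .343 6.9
```

```text
t 17.85 pos [ 0.4427 -0.1786  0.3429] yaw 6.85 zaxis [ 9.e-04 -3.e-04 -1.e+00] F [0.4 0.2 1.6] grip 0.41
units [ 0.007 -0.006 -0.004] mm [ 0.2 -0.2 -0.1]
rot units [ 0.005 -0.01  -0.01 ]
stand along -240.2 lat -233.8 z 342.9 mm
```

Emit:
drive_tool(plan=[[[0, 0, -0.24, 0, 0, 0], [0, 0, -0.5, 0, 0, 0], [0, 0, -0.6, 0, 0, 0], [0, 0, -0.5, 0, 0, 0], [0, 0, 0, 0, 0, 0]]])

```text
time: 18.35
position: [0.4431, -0.1786, 0.3998]
orientation: [3.134, 0.188, 0.006]
wrist_force: [0.8, 0.5, -1.1]
grip_width: 0.413
```

```bash
python3 go.py .4488 .063 .398 13
```

```text
t 18.35 pos [ 0.4431 -0.1786  0.3998] yaw 6.85 zaxis [ 0.0036 -0.0015 -1.    ] F [ 0.8  0.5 -1.1] grip 0.413
units [ 1.149 -7.972  0.048] mm [  34.5 -239.2    1.4]
rot units [ 0.024 -0.038 -1.23 ]
stand along -239.9 lat -233.9 z 399.8 mm
```

Emit:
drive_tool(plan=[[[0.06, -0.4, 0, 0, 0, 0], [0.12, -0.8, 0, 0, 0, 0], [0.12, -0.8, 0, 0, 0, 0], [0.12, -0.8, 0, 0, 0, 0], [0.12, -0.8, 0, 0, 0, 0], [0.12, -0.8, 0, 0, 0, 0], [0.12, -0.8, 0, 0, 0, 0], [0.12, -0.8, 0, 0, 0, 0], [0.12, -0.8, 0, 0, 0, -0.2], [0.08, -0.6, 0, 0, 0, -0.5], [0.05, -0.37, 0, 0, 0, -0.5], [0, 0, 0, 0, 0, 0]]])

```text
time: 19.55
position: [0.4474, 0.0589, 0.3973]
orientation: [-3.12, -0.359, 0.002]
wrist_force: [0.0, 0.0, -2.1]
grip_width: 0.416
```

Emit:
drive_tool(plan=[[[0, 0, 0, 0, 0, 0], [0, 0, 0, 0, 0, 0]]])

```text
time: 19.75
position: [0.448, 0.0556, 0.3976]
orientation: [3.122, 0.347, -0.001]
wrist_force: [0.0, -0.9, -1.6]
grip_width: 0.407
```

```bash
python3 go.py .4488 .063 .398 13
```

```text
t 19.75 pos [0.448  0.0556 0.3976] yaw 12.7 zaxis [-5.e-04 -6.e-04 -1.e+00] F [ 0.  -0.9 -1.6] grip 0.407
units [ 0.081 -0.234 -0.015] mm [ 2.4 -7.  -0.4]
rot units [ 0.006  0.007 -0.059]
stand along -182.4 lat -6.8 z 397.6 mm
```

Emit:
drive_tool(plan=[[[0, -0.23, 0, 0, 0, -0.06], [0, 0, 0, 0, 0, 0]]])

```text
time: 19.95
position: [0.4463, 0.0641, 0.3979]
orientation: [-3.12, -0.359, -0.0]
wrist_force: [1.0, 1.4, -2.3]
grip_width: 0.414
```

```bash
python3 go.py .4488 .063 .398 13
```

```text
t 19.95 pos [0.4463 0.0641 0.3979] yaw 13.14 zaxis [ 0.e+00  6.e-04 -1.e+00] F [ 1.   1.4 -2.3] grip 0.414
units [ 0.074  0.056 -0.005] mm [ 2.2  1.7 -0.1]
rot units [-0.007 -0.002  0.029]
stand along -182.2 lat 1.9 z 397.9 mm
```

Emit:
drive_tool(plan=[[[0.2, 0.02, 0, 0, 0, 0], [0.5, 0, 0, 0, 0, 0], [0.5, 0, 0, 0, 0, 0], [0.3, 0, 0, 0, 0, 0], [0.1, 0, 0, 0, 0, 0], [0, 0, 0, 0, 0, 0]]])

```text
time: 20.55
position: [0.4935, 0.0741, 0.3976]
orientation: [-3.121, -0.359, 0.001]
wrist_force: [0.4, 0.1, -1.6]
grip_width: 0.411
```

```bash
python3 go.py .4488 .063 .398 13;  python3 - <<'E'
from shot import *
shot('scene','s8')
a=cv2.imread('pics/s8.png')[140:290,240:350]
cv2.imwrite('pics/z8.png',cv2.resize(a,(440,600),interpolation=cv2.INTER_CUBIC))
E
```

```text
t 20.55 pos [0.4935 0.0741 0.3976] yaw 13.14 zaxis [-7.e-04  3.e-04 -1.e+00] F [ 0.4  0.1 -1.6] grip 0.411
units [-1.535  0.02  -0.012] mm [-46.    0.6  -0.4]
rot units [-0.005  0.007  0.029]
stand along -133.9 lat 0.9 z 397.6 mm
```

View pics/z8.png

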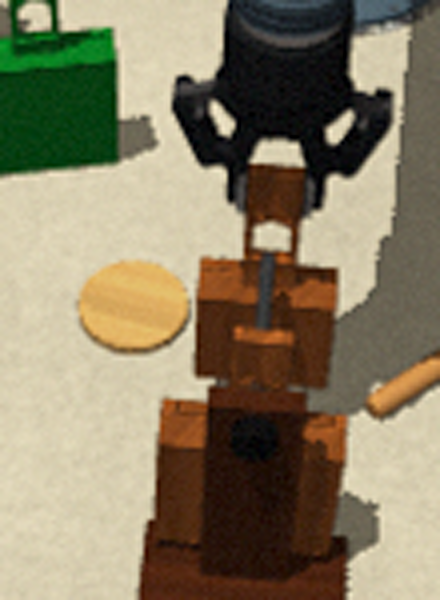

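Emit:
drive_tool(plan=[[[0.2, 0.02, 0, 0, 0, 0], [0.25, 0, 0, 0, 0, 0], [0.3, 0, 0, 0, 0, 0], [0.3, 0, 0, 0, 0, 0], [0.25, 0, 0, 0, 0, 0], [0.1, 0, 0, 0, 0, 0], [0, 0, 0.2, 0, 0, 0], [0, 0, 0.2, 0, 0, 0], [0, 0, 0.1, 0, 0, 0], [0, 0, 0, 0, 0, 0], [0, 0, 0, 0, 0, 0]]])

```text
time: 21.7
position: [0.5341, 0.083, 0.3826]
orientation: [3.121, 0.36, -0.001]
wrist_force: [0.3, 0.2, -2.2]
grip_width: 0.411
```

```bash
python3 go.py .4488 .063 .398 13
```

```text
t 21.7 pos [0.5341 0.083  0.3826] yaw 13.15 zaxis [-4.e-04 -2.e-04 -1.e+00] F [ 0.3  0.2 -2.2] grip 0.411
units [-2.919  0.003 -0.512] mm [-87.6   0.1 -15.4]
rot units [0.001 0.005 0.03 ]
stand along -92.4 lat 0.5 z 382.6 mm
```

Now feel for the bar (expected 0.3793).

Emit:
drive_tool(plan=[[[0, 0, 0.07, 0, 0, 0.03], [0, 0, 0, 0, 0, 0]]])

```text
time: 21.9
position: [0.5342, 0.083, 0.3807]
orientation: [3.121, 0.355, 0.0]
wrist_force: [-0.5, 0.1, -2.5]
grip_width: 0.415
```

Emit:
drive_tool(plan=[[[0, 0, 0.04, 0, 0, 0], [0, 0, 0, 0, 0, 0]]])

```text
time: 22.1
position: [0.5344, 0.0831, 0.3797]
orientation: [3.121, 0.356, 0.001]
wrist_force: [0.2, -0.4, -1.2]
grip_width: 0.41
```

Emit:
drive_tool(plan=[[[0, 0, 0.03, 0, 0, 0], [0, 0, 0, 0, 0, 0]]])

```text
time: 22.3
position: [0.5345, 0.0832, 0.3795]
orientation: [3.121, 0.355, 0.001]
wrist_force: [-0.6, 0.4, 3.5]
grip_width: 0.412
```

Emit:
drive_tool(plan=[[[0, 0, -0.07, 0, 0, 0], [0.15, 0, 0, 0, 0, 0], [0.25, 0, 0, 0, 0, 0], [0.25, 0, 0, 0, 0, 0], [0.25, 0, 0, 0, 0, 0], [0.15, 0, 0, 0, 0, 0], [0.08, 0, 0, 0, 0, 0], [0, 0, 0, 0, 0, 0]]])

```text
time: 23.1
position: [0.5676, 0.0908, 0.3805]
orientation: [-3.121, -0.356, 0.0]
wrist_force: [-0.0, 0.3, -1.0]
grip_width: 0.414
```

```bash
python3 go.py .4488 .063 .398 13; python3 - <<'E'
from shot import *
shot('scene','s9');shot('top','t9')
a=cv2.imread('pics/s9.png')[140:290,240:350];b=cv2.imread('pics/t9.png')[120:260,200:330]
cv2.imwrite('pics/z9.png',np.hstack([cv2.resize(a,(400,600),interpolation=cv2.INTER_CUBIC),cv2.resize(b,(400,600),interpolation=cv2.INTER_CUBIC)]))
E
```

```text
t 23.1 pos [0.5676 0.0908 0.3805] yaw 13.01 zaxis [-2.e-04  3.e-04 -1.e+00] F [-0.   0.3 -1. ] grip 0.414
units [-4.069  0.012 -0.581] mm [-122.1    0.4  -17.4]
rot units [-0.004  0.002  0.001]
stand along -57.9 lat 0.6 z 380.5 mm
```

View pics/z9.png

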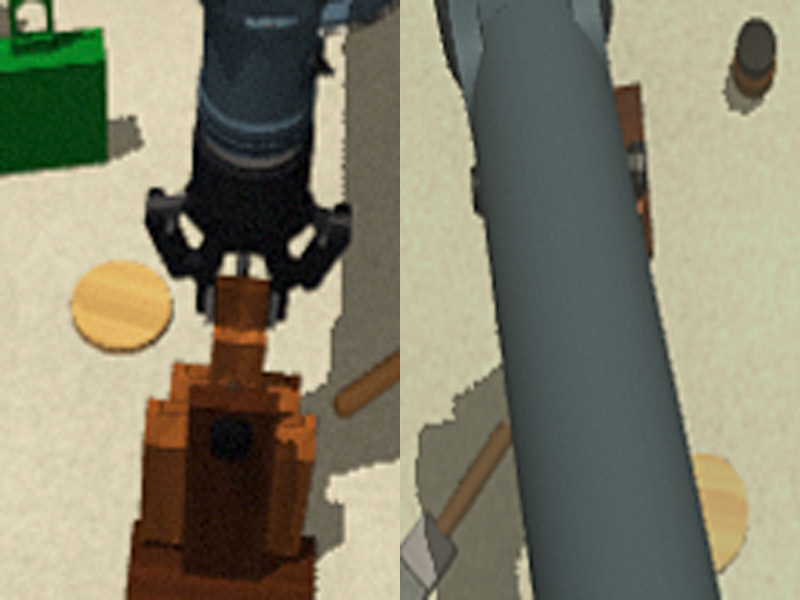

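Emit:
drive_tool(plan=[[[0.06, 0, 0, 0, 0, 0], [0.06, 0, 0, 0, 0, 0], [0, 0, 0, 0, 0, 0]]])

```text
time: 23.5
position: [0.5707, 0.0914, 0.3806]
orientation: [3.121, 0.356, -0.002]
wrist_force: [-1.2, -1.0, -2.4]
grip_width: 0.412
```

Emit:
drive_tool(plan=[[[0.06, 0, 0, 0, 0, 0], [0.0, 0, 0, 0, 0, 0]]])

```text
time: 23.7
position: [0.5722, 0.0918, 0.3805]
orientation: [3.121, 0.356, -0.004]
wrist_force: [-1.2, -0.6, -0.7]
grip_width: 0.41
```

Emit:
drive_tool(plan=[[[0.06, 0, 0, 0, 0, 0], [0.0, 0, 0, 0, 0, 0]]])

```text
time: 23.9
position: [0.5749, 0.0924, 0.3808]
orientation: [-3.121, -0.355, -0.004]
wrist_force: [0.0, -0.0, -1.5]
grip_width: 0.412
```

Emit:
drive_tool(plan=[[[0.06, 0, 0, 0, 0, 0], [0.0, 0, 0, 0, 0, 0]]])

```text
time: 24.1
position: [0.5768, 0.0929, 0.3811]
orientation: [-3.121, -0.355, -0.004]
wrist_force: [-0.1, 0.1, -2.0]
grip_width: 0.407
```

Emit:
drive_tool(plan=[[[0.06, 0, 0, 0, 0, 0], [0.0, 0, 0, 0, 0, 0]]])

```text
time: 24.3
position: [0.5782, 0.0932, 0.3808]
orientation: [-3.121, -0.356, -0.001]
wrist_force: [0.3, -0.7, -2.5]
grip_width: 0.411
```

Emit:
drive_tool(plan=[[[0.05, 0, 0, 0, 0, 0], [0.0, 0, 0, 0, 0, 0]]])

```text
time: 24.5
position: [0.5795, 0.0935, 0.3807]
orientation: [-3.121, -0.355, -0.001]
wrist_force: [-0.4, -0.6, -2.0]
grip_width: 0.405
```

Emit:
drive_tool(plan=[[[0.03, 0, 0, 0, 0, 0], [0.0, 0, 0, 0, 0, 0]]])

```text
time: 24.7
position: [0.5802, 0.0937, 0.3806]
orientation: [-3.121, -0.356, 0.001]
wrist_force: [0.3, -0.3, -0.6]
grip_width: 0.41
```

```bash
python3 go.py
```

```text
t 24.7 pos [0.5802 0.0937 0.3806] yaw 13.0 zaxis [-4.e-04 -0.e+00 -1.e+00] F [ 0.3 -0.3 -0.6] grip 0.41
stand along -45.1 lat 0.5 z 380.6 mm
```

Emit:
drive_tool(plan=[[[0.03, 0, 0, 0, 0, 0], [0.0, 0, 0, 0, 0, 0]]])

```text
time: 24.9
position: [0.5808, 0.0939, 0.3805]
orientation: [3.121, 0.356, -0.002]
wrist_force: [-0.9, -0.7, -1.3]
grip_width: 0.411
```

Emit:
drive_tool(plan=[[[0.03, 0, 0, 0, 0, 0], [0.0, 0, 0, 0, 0, 0]]])

```text
time: 25.1
position: [0.5814, 0.094, 0.3804]
orientation: [3.121, 0.356, -0.004]
wrist_force: [-3.4, -1.1, 1.2]
grip_width: 0.413
```

Emit:
drive_tool(plan=[[[0.03, 0, 0, 0, 0, 0], [0.0, 0, 0, 0, 0, 0]]])

```text
time: 25.3
position: [0.582, 0.0942, 0.3803]
orientation: [3.121, 0.356, -0.006]
wrist_force: [-5.0, -1.7, 0.7]
grip_width: 0.409
```

```bash
python3 go.py
```

```text
t 25.3 pos [0.582  0.0942 0.3803] yaw 13.02 zaxis [-0.0038 -0.001  -1.    ] F [-5.  -1.7  0.7] grip 0.409
stand along -43.2 lat 0.7 z 380.3 mm
```

Emit:
drive_tool(plan=[[[-0.05, 0, 0.03, 0, 0, 0], [0, 0, 0.02, 0, 0, 0], [0, 0, 0, 0, 0, 0]]])

```text
time: 25.6
position: [0.5811, 0.094, 0.3796]
orientation: [3.121, 0.356, -0.001]
wrist_force: [-4.5, -1.6, 3.6]
grip_width: 0.411
```

```bash
python3 go.py
```

```text
t 25.6 pos [0.5811 0.094  0.3796] yaw 13.01 zaxis [-8.e-04 -3.e-04 -1.e+00] F [-4.5 -1.6  3.6] grip 0.411
stand along -44.1 lat 0.7 z 379.6 mm
```

Seated (about 5 N). Ease a little and release.

Emit:
drive_tool(plan=[[[-0.02, 0, -0.01, 0, 0, 0], [0, 0, 0, 0, 0, 0]]])

```text
time: 25.8
position: [0.5808, 0.0939, 0.3796]
orientation: [-3.121, -0.356, -0.001]
wrist_force: [-4.2, -0.4, 1.1]
grip_width: 0.416
```

Emit:
drive_tool(plan=[[[0, 0, 0, 0, 0, 0], [0, 0, 0, 0, 0, 0], [0, 0, 0, 0, 0, 0], [0, 0, 0, 0, 0, 0], [0, 0, 0, 0, 0, 0]]], hand=-1)

```text
time: 26.3
position: [0.5811, 0.0938, 0.3797]
orientation: [-3.121, -0.355, -0.002]
wrist_force: [-0.5, 0.0, 0.1]
grip_width: 1.003
```

Emit:
drive_tool(plan=[[[0, 0, -0.3, 0, 0, 0], [0, 0, -0.6, 0, 0, 0], [0, 0, -0.8, 0, 0, 0], [0, 0, -0.8, 0, 0, 0]]])

```text
time: 26.7
position: [0.5807, 0.0938, 0.4557]
orientation: [-3.121, -0.356, -0.0]
wrist_force: [0.0, -0.0, 0.5]
grip_width: 1.001
```

```bash
python3 go.py .5502 -.2907 .43 16.2;python3 - <<'E'
from shot import *
import pickle
ps={n:shot(n,n+'10') for n in('scene','top')}
pickle.dump(ps,open('ps10.pkl','wb'))
a=cv2.imread('pics/scene10.png')[140:320,230:350];b=cv2.imread('pics/top10.png')[120:260,200:330]
cv2.imwrite('pics/z10.png',np.hstack([cv2.resize(a,(400,600),interpolation=cv2.INTER_CUBIC),cv2.resize(b,(400,600),interpolation=cv2.INTER_CUBIC)]))
E
```

```text
t 26.7 pos [0.5807 0.0938 0.4557] yaw 13.0 zaxis [ 2.e-04  1.e-04 -1.e+00] F [ 0.  -0.   0.5] grip 1.001
units [-3.875 12.26   0.856] mm [-116.3  367.8   25.7]
rot units [-0.001 -0.002 -0.639]
stand along -44.5 lat 0.6 z 455.7 mm
```

View pics/z10.png

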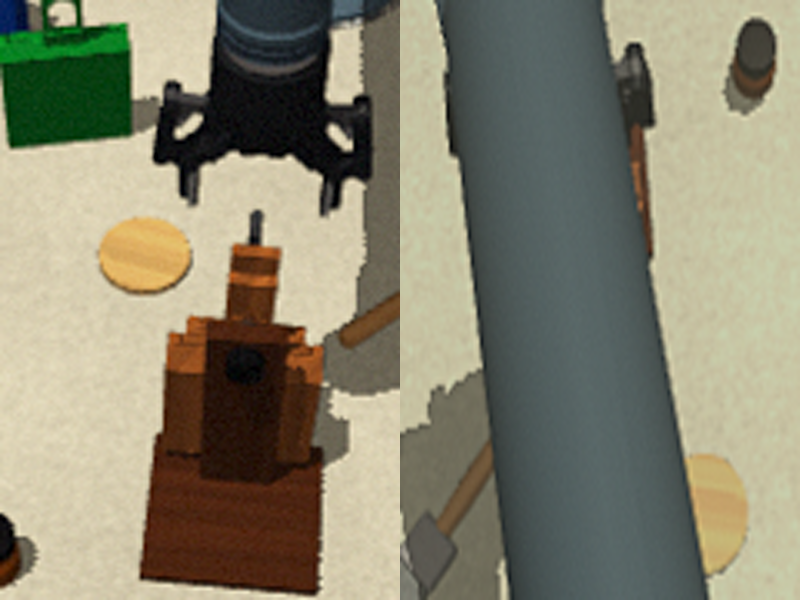

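Emit:
drive_tool(plan=[[[-0.15, 0.5, 0, 0, 0, 0], [-0.3, 0.95, 0.06, 0, 0, 0], [-0.3, 0.95, 0.06, 0, 0, 0], [-0.3, 0.95, 0.06, 0, 0, 0], [-0.3, 0.95, 0.06, 0, 0, 0], [-0.3, 0.95, 0.06, 0, 0, 0], [-0.3, 0.95, 0.06, 0, 0, 0], [-0.3, 0.95, 0.06, 0, 0, 0], [-0.3, 0.95, 0.06, 0, 0, 0], [-0.3, 0.95, 0.06, 0, 0, 0], [-0.3, 0.95, 0.06, 0, 0, 0], [-0.3, 0.95, 0.06, 0, 0, 0]]])

```text
time: 28.0
position: [0.5522, -0.2521, 0.4329]
orientation: [-3.121, -0.353, 0.005]
wrist_force: [0.9, 0.5, -0.3]
grip_width: 1.0
```

Emit:
drive_tool(plan=[[[-0.3, 0.7, 0.1, 0, 0, -0.3], [-0.12, 0.6, 0.1, 0, 0, -0.34], [0, 0, 0, 0, 0, 0], [0, 0, 0, 0, 0, 0]]])

```text
time: 28.4
position: [0.5499, -0.2909, 0.4274]
orientation: [-3.109, -0.439, 0.003]
wrist_force: [0.7, 0.6, 0.5]
grip_width: 0.999
```

```bash
python3 go.py .5502 -.2907 .33 16.2
```

```text
t 28.4 pos [ 0.5499 -0.2909  0.4274] yaw 16.07 zaxis [-0.0023  0.0016 -1.    ] F [0.7 0.6 0.5] grip 0.999
units [0.018 0.004 3.245] mm [ 0.6  0.1 97.4]
rot units [-0.025  0.02  -0.027]
stand along -161.1 lat -367.4 z 427.4 mm
```

Emit:
drive_tool(plan=[[[0, 0, 0.4, 0, 0, 0], [0, 0, 0.6, 0, 0, 0], [0, 0, 0.6, 0, 0, 0], [0, 0, 0.6, 0, 0, 0], [0, 0, 0.5, 0, 0, 0], [0, 0, 0.35, 0, 0, 0], [0, 0, 0.15, 0, 0, 0], [0, 0, 0, 0, 0, 0], [0, 0, 0, 0, 0, 0]]])

```text
time: 29.3
position: [0.5512, -0.2904, 0.3334]
orientation: [3.11, 0.443, 0.002]
wrist_force: [0.4, -0.4, -0.6]
grip_width: 1.002
```

```bash
python3 go.py .5502 -.2907 .33 16.2; python3 - <<'E'
from shot import *
shot('scene','s11');shot('top','t11')
a=cv2.imread('pics/s11.png')[130:270,130:260];b=cv2.imread('pics/t11.png')[130:270,330:460]
cv2.imwrite('pics/z11.png',np.hstack([cv2.resize(a,None,fx=3,fy=4),cv2.resize(b,None,fx=3,fy=4)]))
E
```

```text
t 29.3 pos [ 0.5512 -0.2904  0.3334] yaw 16.2 zaxis [ 1.3e-03 -6.0e-04 -1.0e+00] F [ 0.4 -0.4 -0.6] grip 1.002
units [-0.034 -0.001  0.114] mm [-1.  -0.   3.4]
rot units [ 0.01  -0.013  0.001]
stand along -159.7 lat -367.2 z 333.4 mm
```

View pics/z11.png

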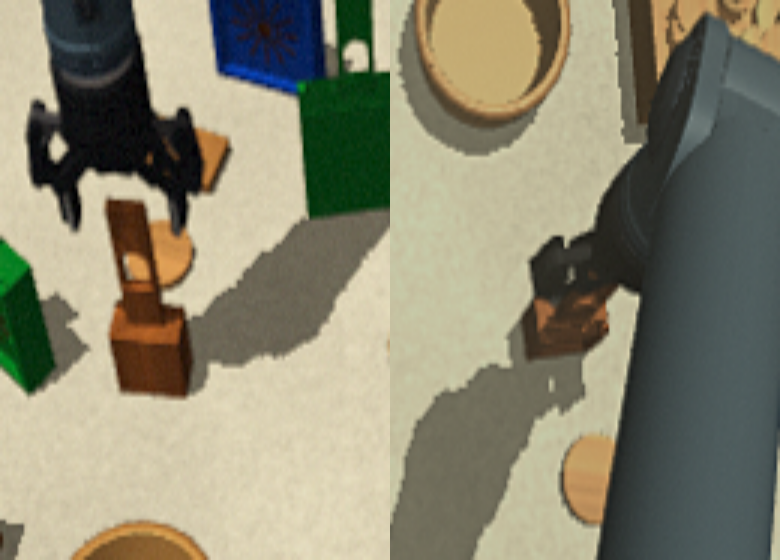

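Emit:
drive_tool(plan=[[[-0.03, 0, 0.11, 0, 0, 0], [0, 0, 0, 0, 0, 0]]])

```text
time: 29.6
position: [0.5497, -0.2908, 0.3293]
orientation: [3.11, 0.442, -0.0]
wrist_force: [0.2, 0.5, -1.0]
grip_width: 1.0
```

Emit:
drive_tool(plan=[[[0, 0, 0, 0, 0, 0], [0, 0, 0, 0, 0, 0], [0, 0, 0, 0, 0, 0], [0, 0, 0, 0, 0, 0], [0, 0, 0, 0, 0, 0], [0, 0, 0, 0, 0, 0]]], hand=1)

```text
time: 30.2
position: [0.5501, -0.2906, 0.3296]
orientation: [3.11, 0.443, 0.001]
wrist_force: [-0.1, 0.3, 1.7]
grip_width: 0.409
```

Emit:
drive_tool(plan=[[[0, 0, -0.25, 0, 0, 0], [0, 0, -0.5, 0, 0, 0], [0, 0, -0.6, 0, 0, 0], [0, 0, -0.6, 0, 0, 0], [0, 0, -0.3, 0, 0, 0], [0, 0, 0, 0, 0, 0]]])

```text
time: 30.8
position: [0.5505, -0.2909, 0.3995]
orientation: [3.108, 0.442, 0.006]
wrist_force: [-0.1, 0.6, -1.3]
grip_width: 0.41
```

```bash
python3 go.py .4488 .063 .398 13
```

```text
t 30.8 pos [ 0.5505 -0.2909  0.3995] yaw 16.19 zaxis [ 0.004  -0.0022 -1.    ] F [-0.1  0.6 -1.3] grip 0.41
units [ 3.2000e-02 -1.2273e+01  1.2000e-02] mm [ 1.000e+00 -3.682e+02  3.000e-01]
rot units [ 0.036 -0.039  0.638]
stand along -160.4 lat -367.5 z 399.5 mm
```

Emit:
drive_tool(plan=[[[0, -0.5, 0, 0, 0, 0], [0, -0.95, 0, 0, 0, 0], [0, -0.95, 0, 0, 0, 0], [0, -0.95, 0, 0, 0, 0], [0, -0.95, 0, 0, 0, 0], [0, -0.95, 0, 0, 0, 0], [0, -0.95, 0, 0, 0, 0], [0, -0.95, 0, 0, 0, 0], [0, -0.95, 0, 0, 0, 0], [0, -0.95, 0, 0, 0, 0], [0, -0.95, 0, 0, 0, 0], [0, -0.95, 0, 0, 0, 0]]])

```text
time: 32.0
position: [0.4563, 0.0267, 0.3955]
orientation: [-3.11, -0.444, 0.005]
wrist_force: [0.9, -0.1, -1.8]
grip_width: 0.411
```

Emit:
drive_tool(plan=[[[0, -0.6, 0, 0, 0, 0], [0, -0.4, 0, 0, 0, 0.3], [0, -0.2, 0, 0, 0, 0.34], [0, 0, 0, 0, 0, 0], [0, 0, 0, 0, 0, 0]]])

```text
time: 32.5
position: [0.4475, 0.0596, 0.396]
orientation: [3.121, 0.358, -0.003]
wrist_force: [-0.2, -0.2, -1.7]
grip_width: 0.416
```

```bash
python3 go.py .4488 .063 .398 13
```

```text
t 32.5 pos [0.4475 0.0596 0.396 ] yaw 13.08 zaxis [-1.9e-03 -6.0e-04 -1.0e+00] F [-0.2 -0.2 -1.7] grip 0.416
units [ 0.068 -0.101 -0.066] mm [ 2. -3. -2.]
rot units [0.002 0.023 0.015]
stand along -182.0 lat -2.8 z 396.0 mm
```

Emit:
drive_tool(plan=[[[0.05, -0.1, -0.05, 0, 0, 0.02], [0.3, 0, 0, 0, 0, 0], [0.5, 0, 0, 0, 0, 0], [0.5, 0, 0, 0, 0, 0], [0.3, 0, 0, 0, 0, 0], [0.1, 0, 0, 0, 0, 0], [0, 0, 0, 0, 0, 0]]])

```text
time: 33.2
position: [0.4992, 0.074, 0.3982]
orientation: [-3.121, -0.353, 0.001]
wrist_force: [-0.2, 0.9, -0.6]
grip_width: 0.411
```

```bash
python3 go.py .4488 .063 .398 13;  python3 - <<'E'
from shot import *
shot('scene','s12')
a=cv2.imread('pics/s12.png')[140:290,240:350]
cv2.imwrite('pics/z12.png',cv2.resize(a,(440,600),interpolation=cv2.INTER_CUBIC))
E
```

```text
t 33.2 pos [0.4992 0.074  0.3982] yaw 12.89 zaxis [-7.e-04  5.e-04 -1.e+00] F [-0.2  0.9 -0.6] grip 0.411
units [-1.721 -0.016  0.007] mm [-51.6  -0.5   0.2]
rot units [-0.007  0.007 -0.021]
stand along -128.4 lat -0.4 z 398.2 mm
```

View pics/z12.png

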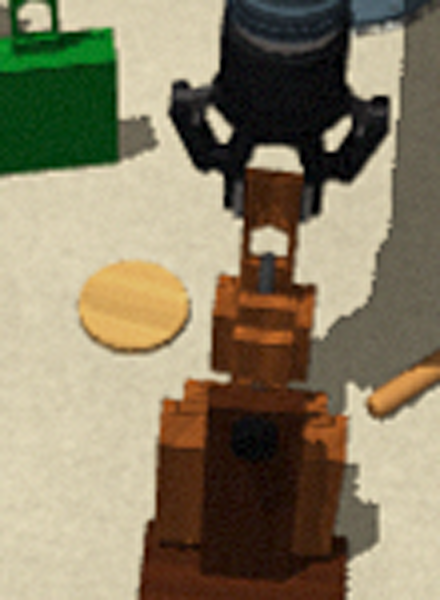

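Emit:
drive_tool(plan=[[[0.15, -0.03, 0, 0, 0, -0.02], [0.25, 0, 0, 0, 0, 0], [0.3, 0, 0, 0, 0, 0], [0.25, 0, 0, 0, 0, 0], [0.15, 0, 0, 0, 0, 0], [0.05, 0, 0, 0, 0, 0], [0, 0, 0.2, 0, 0, 0], [0, 0, 0.2, 0, 0, 0], [0, 0, 0.1, 0, 0, 0], [0, 0, 0, 0, 0, 0], [0, 0, 0, 0, 0, 0]]])

```text
time: 34.35
position: [0.5321, 0.0826, 0.3832]
orientation: [3.121, 0.356, -0.001]
wrist_force: [0.4, 0.2, -0.5]
grip_width: 0.413
```

```bash
python3 go.py
```

```text
t 34.35 pos [0.5321 0.0826 0.3832] yaw 13.0 zaxis [-4.e-04 -1.e-04 -1.e+00] F [ 0.4  0.2 -0.5] grip 0.413
stand along -94.3 lat 0.6 z 383.2 mm
```

Emit:
drive_tool(plan=[[[0, 0, 0.08, 0, 0, 0], [0, 0, 0, 0, 0, 0]]])

```text
time: 34.55
position: [0.5322, 0.0827, 0.3809]
orientation: [3.121, 0.356, -0.0]
wrist_force: [-0.8, 0.2, -1.1]
grip_width: 0.411
```

Emit:
drive_tool(plan=[[[0, 0, 0.04, 0, 0, 0], [0, 0, 0, 0, 0, 0]]])

```text
time: 34.75
position: [0.5323, 0.0827, 0.3797]
orientation: [3.121, 0.356, -0.0]
wrist_force: [0.2, 0.7, -0.7]
grip_width: 0.413
```

Emit:
drive_tool(plan=[[[0, 0, 0.03, 0, 0, 0], [0, 0, 0, 0, 0, 0]]])

```text
time: 34.95
position: [0.5324, 0.0827, 0.3793]
orientation: [3.121, 0.356, 0.001]
wrist_force: [-0.8, 0.1, 0.7]
grip_width: 0.412
```

Emit:
drive_tool(plan=[[[0, 0, -0.05, 0, 0, 0], [0.1, 0, 0, 0, 0, 0], [0.15, 0, 0, 0, 0, 0], [0.1, 0, 0, 0, 0, 0], [0.05, 0, 0, 0, 0, 0], [0, 0, 0, 0, 0, 0]]])

```text
time: 35.55
position: [0.5442, 0.0855, 0.3802]
orientation: [-3.121, -0.356, 0.0]
wrist_force: [-0.3, 0.2, -1.5]
grip_width: 0.414
```

Emit:
drive_tool(plan=[[[0.05, 0, 0, 0, 0, 0], [0, 0, 0, 0, 0, 0]]])

```text
time: 35.75
position: [0.5452, 0.0857, 0.3801]
orientation: [3.121, 0.356, -0.002]
wrist_force: [0.0, -0.3, -1.3]
grip_width: 0.415
```

Emit:
drive_tool(plan=[[[0.05, 0, 0, 0, 0, 0], [0, 0, 0, 0, 0, 0]]])

```text
time: 35.95
position: [0.5465, 0.086, 0.3801]
orientation: [3.121, 0.356, -0.004]
wrist_force: [-2.4, 0.0, 0.0]
grip_width: 0.409
```

```bash
python3 go.py
```

```text
t 35.95 pos [0.5465 0.086  0.3801] yaw 13.01 zaxis [-2.3e-03 -7.0e-04 -1.0e+00] F [-2.4  0.   0. ] grip 0.409
stand along -79.6 lat 0.6 z 380.1 mm
```

Emit:
drive_tool(plan=[[[-0.03, 0, -0.03, 0, 0, 0], [0, 0, 0, 0, 0, 0]]])

```text
time: 36.15
position: [0.5458, 0.0858, 0.3811]
orientation: [3.121, 0.356, -0.001]
wrist_force: [-1.6, 0.0, -1.5]
grip_width: 0.411
```

Emit:
drive_tool(plan=[[[0.04, 0, 0, 0, 0, 0], [0, 0, 0, 0, 0, 0]]])

```text
time: 36.35
position: [0.5479, 0.0863, 0.3818]
orientation: [-3.121, -0.355, -0.004]
wrist_force: [0.8, 0.4, -1.7]
grip_width: 0.412
```

Emit:
drive_tool(plan=[[[0.04, 0, 0, 0, 0, 0], [0, 0, 0, 0, 0, 0]]])

```text
time: 36.55
position: [0.5488, 0.0865, 0.3816]
orientation: [-3.121, -0.355, -0.002]
wrist_force: [-0.1, 1.0, -1.4]
grip_width: 0.408
```

```bash
python3 go.py
```

```text
t 36.55 pos [0.5488 0.0865 0.3816] yaw 12.99 zaxis [ 1.4e-03  4.0e-04 -1.0e+00] F [-0.1  1.  -1.4] grip 0.408
stand along -77.2 lat 0.6 z 381.6 mm
```

Emit:
drive_tool(plan=[[[0.04, 0, 0.01, 0, 0, 0], [0, 0, 0, 0, 0, 0]]])

```text
time: 36.75
position: [0.5498, 0.0867, 0.381]
orientation: [-3.121, -0.356, -0.001]
wrist_force: [0.4, -0.0, -1.3]
grip_width: 0.415
```

Emit:
drive_tool(plan=[[[0.05, 0, 0.01, 0, 0, 0], [0, 0, 0, 0, 0, 0]]])

```text
time: 36.95
position: [0.5512, 0.087, 0.3807]
orientation: [-3.121, -0.356, -0.0]
wrist_force: [-0.5, 0.3, -2.0]
grip_width: 0.411
```

Emit:
drive_tool(plan=[[[0.05, 0, 0, 0, 0, 0], [0, 0, 0, 0, 0, 0]]])

```text
time: 37.15
position: [0.5526, 0.0874, 0.3807]
orientation: [-3.121, -0.356, -0.0]
wrist_force: [-0.5, -0.6, -1.7]
grip_width: 0.407
```

```bash
python3 go.py; python3 - <<'E'
from shot import *
shot('scene','s13')
a=cv2.imread('pics/s13.png')[140:290,240:350]
cv2.imwrite('pics/z13.png',cv2.resize(a,(440,600),interpolation=cv2.INTER_CUBIC))
E
```

```text
t 37.15 pos [0.5526 0.0874 0.3807] yaw 13.0 zaxis [ 3.e-04  2.e-04 -1.e+00] F [-0.5 -0.6 -1.7] grip 0.407
stand along -73.3 lat 0.6 z 380.7 mm
```

View pics/z13.png

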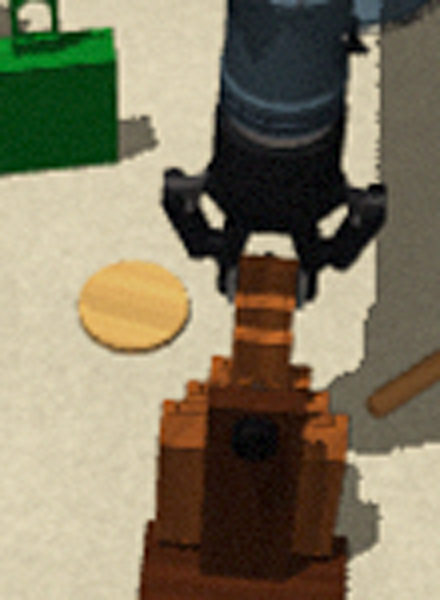

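Continue to home (−70).

Emit:
drive_tool(plan=[[[0.05, 0, 0, 0, 0, 0], [0, 0, 0, 0, 0, 0]]])

```text
time: 37.4
position: [0.554, 0.0877, 0.3806]
orientation: [-3.121, -0.356, 0.0]
wrist_force: [-0.8, 0.0, -0.7]
grip_width: 0.408
```

Emit:
drive_tool(plan=[[[0.03, 0, 0, 0, 0, 0], [0, 0, 0, 0, 0, 0]]])

```text
time: 37.6
position: [0.5547, 0.0879, 0.3806]
orientation: [3.121, 0.356, -0.002]
wrist_force: [-0.1, -0.3, -0.5]
grip_width: 0.408
```

Emit:
drive_tool(plan=[[[0.03, 0, 0, 0, 0, 0], [0, 0, 0, 0, 0, 0]]])

```text
time: 37.8
position: [0.5553, 0.0881, 0.3805]
orientation: [3.121, 0.356, -0.003]
wrist_force: [-2.0, -1.1, 0.8]
grip_width: 0.411
```

Emit:
drive_tool(plan=[[[0.03, 0, 0, 0, 0, 0], [0, 0, 0, 0, 0, 0]]])

```text
time: 38.0
position: [0.556, 0.0882, 0.3805]
orientation: [3.121, 0.356, -0.004]
wrist_force: [-4.2, -1.6, 1.7]
grip_width: 0.411
```

```bash
python3 go.py
```

```text
t 38.0 pos [0.556  0.0882 0.3805] yaw 13.01 zaxis [-2.7e-03 -9.0e-04 -1.0e+00] F [-4.2 -1.6  1.7] grip 0.411
stand along -69.9 lat 0.6 z 380.5 mm
```

Emit:
drive_tool(plan=[[[-0.03, 0, 0.03, 0, 0, 0], [0, 0, 0.02, 0, 0, 0], [0, 0, 0, 0, 0, 0]]])

```text
time: 38.3
position: [0.5554, 0.0881, 0.3793]
orientation: [3.121, 0.356, -0.002]
wrist_force: [-4.4, -1.3, 2.6]
grip_width: 0.413
```

```bash
python3 go.py
```

```text
t 38.3 pos [0.5554 0.0881 0.3793] yaw 13.0 zaxis [-1.e-03 -4.e-04 -1.e+00] F [-4.4 -1.3  2.6] grip 0.413
stand along -70.4 lat 0.6 z 379.3 mm
```

Emit:
drive_tool(plan=[[[0, 0, -0.01, 0, 0, 0], [0, 0, 0, 0, 0, 0]]])

```text
time: 38.5
position: [0.5555, 0.0881, 0.3794]
orientation: [3.121, 0.356, -0.001]
wrist_force: [-5.5, -1.5, 2.7]
grip_width: 0.413
```

Emit:
drive_tool(plan=[[[0, 0, 0, 0, 0, 0], [0, 0, 0, 0, 0, 0], [0, 0, 0, 0, 0, 0], [0, 0, 0, 0, 0, 0], [0, 0, 0, 0, 0, 0]]], hand=-1)

```text
time: 39.0
position: [0.556, 0.0882, 0.3797]
orientation: [-3.121, -0.355, -0.002]
wrist_force: [0.6, 0.4, -0.2]
grip_width: 1.003
```

Emit:
drive_tool(plan=[[[0, 0, -0.3, 0, 0, 0], [0, 0, -0.6, 0, 0, 0], [0, 0, -0.8, 0, 0, 0], [0, 0, -0.8, 0, 0, 0], [-0.5, 0.5, -0.5, 0, 0, 0], [-0.7, 0.7, 0, 0, 0, 0], [-0.8, 0.8, 0, 0, 0, 0], [-0.8, 0.8, 0, 0, 0, 0], [-0.7, 0.8, 0, 0, 0, 0], [0, 0.7, 0, 0, 0, 0], [0, 0.5, 0, 0, 0, 0], [0, 0, 0, 0, 0, 0]]])

```text
time: 40.2
position: [0.4861, -0.0781, 0.47]
orientation: [3.121, 0.349, 0.002]
wrist_force: [-0.2, -0.3, -0.5]
grip_width: 1.0
```

```bash
python3 go.py;python3 - <<'E'
from shot import *
import pickle
ps={n:shot(n,n+'14') for n in('scene','top')}
pickle.dump(ps,open('ps14.pkl','wb'))
a=cv2.imread('pics/scene14.png')[160:330,240:350];b=cv2.imread('pics/top14.png')[120:240,205:315]
cv2.imwrite('pics/z14.png',np.hstack([cv2.resize(a,(390,600),interpolation=cv2.INTER_CUBIC),cv2.resize(b,(410,450),interpolation=cv2.INTER_CUBIC) if 0 else cv2.resize(b,(400,600),interpolation=cv2.INTER_CUBIC)]))
E
```

```text
t 40.2 pos [ 0.4861 -0.0781  0.47  ] yaw 12.77 zaxis [ 1.1e-03 -5.0e-04 -1.0e+00] F [-0.2 -0.3 -0.5] grip 1.0
stand along -175.3 lat -145.7 z 470.0 mm
```

View pics/z14.png

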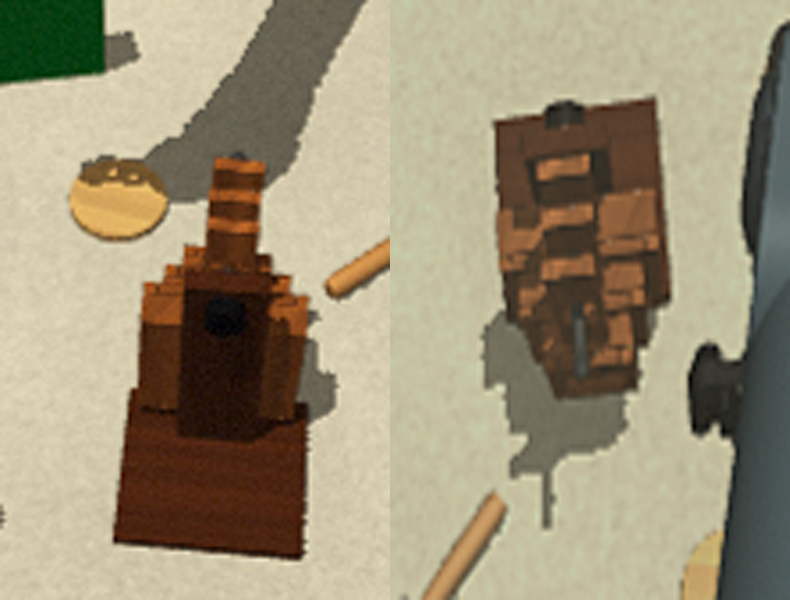

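View pics/top14.png

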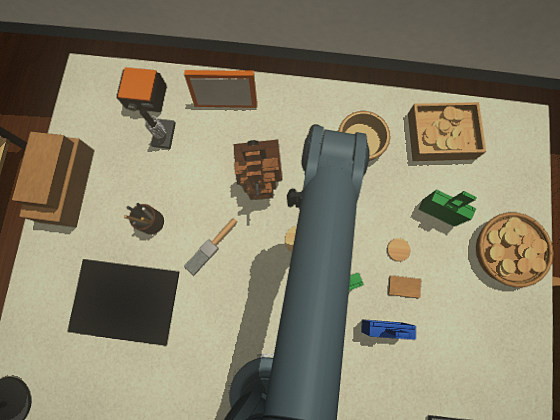

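```bash
python3 - <<'E'
from geo import *
ps=pickle.load(open('ps14.pkl','rb')); q=pickle.load(open('q.pkl','rb'))['st']
out=[]
for n,(x0,y0,x1,y1) in {'top':(225,140,295,215),'scene':(255,195,340,290)}.items():
    p=ps[n]; s=8 if n=='top' else 6
    s=min(s,int(600/(y1-y0))); s=5.5 if n!='top' else 5.5
    im=cv2.resize(cv2.cvtColor(p['frame'],cv2.COLOR_RGB2BGR)[y0:y1,x0:x1],None,fx=s,fy=s,interpolation=cv2.INTER_CUBIC)
    for k,a,c in(('l',.018,(255,255,0)),('m',.044,(0,255,0)),('s',.070,(255,0,255))):
        w,t=H[k]
        for P in (mould(k)[0],mould(k)[3]):
            X=pose(P+[-a,0,.1934-(w/2+.11)],q); uv=(proj(p,X)-[x0-.5,y0-.5])*s-.5
            for i in range(8):
                for b in (1,2,4):
                    if not i&b and (i|b)&1 or (b!=1 and i&1): cv2.line(im,tuple(np.int32(uv[i])),tuple(np.int32(uv[i|b])),c,1)
    out.append(cv2.copyMakeBorder(im,0,530-im.shape[0] if im.shape[0]<530 else 0,0,0,cv2.BORDER_CONSTANT)[:530])
cv2.imwrite('pics/ov14.png',np.hstack(out)[:, :800])
E
```

```text
(no output)
```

View pics/ov14.png

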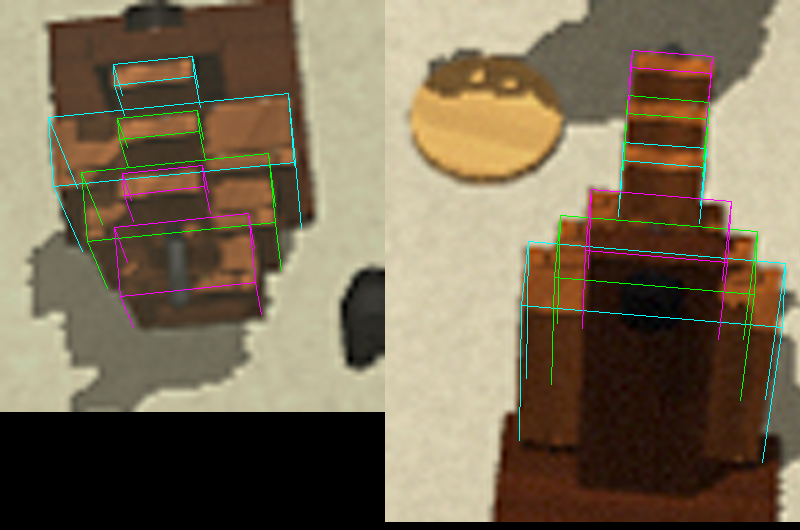

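```bash
python3 -c "
from bench import manip;print(manip.close_job())"
```

```text
the job is handed in; nothing more can be done
None
```

All three moulds are hung on the hook, largest first, with their recessed fronts facing out. The gripper is open and clear, and I handed the job in at about 40.3 s.

- **Hook height:** I felt for the bar with each mould in turn. Contact put its axis at about 193.4 mm, roughly 6.6 mm below the mark. The camera estimate agreed.
- **Fit:** Sliding contacts came at about 18, 44 and 71 mm from the board, against the nominal 18, 44 and 70. A mould resting on a rim would have stopped 10 mm short.
- **Forces:** The wrist-force readings I saw stayed at about 7 N or below. They come only at the end of each move, so a brief spike between readings would not show. The medium and small moulds each touched a rim lightly, at about 1.5 and 2.4 N. The medium slipped in on its own, and I freed the small one by raising it 1 mm.
- **Last pictures:** In both camera views the hung moulds match the expected nested outlines to within about a pixel, a shift shared by all three. I saw nothing on the table moved, though the arm hid part of the last top view.

No check failed; the only disagreement was the small mould's stop, about 1 mm off nominal.

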